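# Flask up the wax trees for investing

## Task

Get the three wax trees ready for investing: lower each loose steel casting flask over the wax on the rubber sprue base it belongs to, until it stands upright and fully home on the seat inside the collar. The narrow flask goes on the narrow base; of the two wide flasks the tall one goes over the tall tree and the short one over the short tree. Nothing may touch the wax, and every flask is set down, not dropped.

Things in the scene. Friction and masses are not known exactly. Their poses are not given: they have to be found in the camera images.
- tall_flask: The tall wide loose steel casting flask: plain open tube, 60 mm outside diameter, 3 mm wall, 75 mm high, about 280 g, standing upright on the board at the start. Origin at its centre, half-way up; z is its axis, up. Can be gripped across the outside near its upper rim.
- short_flask: The short wide loose steel casting flask: plain open tube, 60 mm outside diameter, 3 mm wall, 50 mm high, about 190 g, standing upright on the board at the start. Origin at its centre, half-way up; z is its axis, up. Can be gripped across the outside near its upper rim.
- narrow_flask: The narrow loose steel casting flask: plain open tube, 42 mm outside diameter, 3 mm wall, 55 mm high, about 140 g, standing upright on the board at the start. Origin at its centre, half-way up; z is its axis, up. Can be gripped across the outside near its upper rim.
- tall_base_seat (a point): black rubber sprue base fixed on the wooden board, a round shallow cup 88 mm over its flared lip and 24 mm high, for a flask of 60 mm. This point is the centre of its flat seat, 8 mm above the board, on the vertical axis of the base. The collar is 66 mm wide inside at the seat and flares outward over its upper 10 mm to about 78 mm at the lip. Carries the tall tree. The tall flask seated here has its centre 37.5 mm above this point.
- short_base_seat (a point): black rubber sprue base fixed on the wooden board, a round shallow cup 88 mm over its flared lip and 24 mm high, for a flask of 60 mm. This point is the centre of its flat seat, 8 mm above the board, on the vertical axis of the base. The collar is 66 mm wide inside at the seat and flares outward over its upper 10 mm to about 78 mm at the lip. Carries the short tree. The short flask seated here has its centre 25 mm above this point.
- narrow_base_seat (a point): black rubber sprue base fixed on the wooden board, a round shallow cup 70 mm over its flared lip and 24 mm high, for a flask of 42 mm. This point is the centre of its flat seat, 8 mm above the board, on the vertical axis of the base. The collar is 48 mm wide inside at the seat and flares outward over its upper 10 mm to about 60 mm at the lip. Carries the single ring. The narrow flask seated here has its centre 27.5 mm above this point.
- tall_tree: Tall tree, six ring patterns in two tiers, of hard green wax, fixed upright in the middle of its rubber base; origin on the base's axis at board height; wax reaches out to 13.5 mm from the axis and up to 68 mm above the board. It must not be touched.
- short_tree: Short tree, three ring patterns in one tier, of hard green wax, fixed upright in the middle of its rubber base; origin on the base's axis at board height; wax reaches out to 13.5 mm from the axis and up to 46 mm above the board. It must not be touched.
- narrow_tree: A single ring pattern of hard green wax, fixed upright in the middle of its rubber base; origin on the base's axis at board height; wax reaches out to 9.5 mm from the axis and up to 46 mm above the board. It must not be touched.

How it is judged:
By the outcome, as a careful person would: the job done as asked, in the order asked, and still so for the second after the job is handed in, with the robot touching nothing.
It also fails if it takes over 80 s, if anything falls off the work surface, if the arm or the gripper's body presses on something with over 40 N, if the wrist force passes 120 N, or if a joint passes its speed limit or range.

## Robot

A 6-joint arm with a two-finger parallel gripper is mounted at the origin on a cart in front of the work surface, level with it; the furniture and walls round the work are solid. World frame = base frame: x ahead of the robot, y to its left, z up, the work surface at z = 0. Lengths are in m, angles in degrees, forces in N, time in s.
With the tool pointing down it reaches from about 0.325 to 0.775 m from the base axis. Payload 5.5 kg.
Tool frame: the origin (TCP) lies midway between the tips of the shut fingers; the grasp point (between the pads) lies tcp_to_grasp behind it (tcp_to_grasp is the distance from the TCP to the grasp point, in m); z points along the fingers, y is the direction in which the jaws open and shut (so a half turn about z gives the same grasp; the last joint's range is limited). The gripper opens to 88 mm and grips with 3 to 60 N. Pads are 20 mm wide; open, the fingers measure 115 mm over their backs; the gripper's body (75 mm by 178 mm) begins 61 mm behind the grasp point.
Start: joints at [60.865, 5.22, 70.514, -0, 104.267, -3.249], TCP at [0.262, 0.54, 0.223] pointing down, gripper open.
Joint ranges: [-164.24, 164.24], [-49.07, 125.15], [9.68, 141.18], [-86.29, 266.29], [3.28, 154.24], [-151.56, 151.56]. Speed limits (degrees/s): [147.25, 147.25, 172.46, 180, 180, 180].

## Interface

Orientations are given as a 3x3 rotation matrix whose columns are the frame's x, y, z axes.
In Python, from bench import state, capture, hand_in, find_in, outline_of, place_of, tcp_to_grasp gives the robot as it stands.
- The arm moves only by the shell command python3 -m creep 'ROWS' [FORCE]. ROWS is a JSON object of lists of equal length, an entry for each row: "hand": the opening, from 0 (shut) to 1 (fully open); "xyz": the shift along the tool's x, y, z as a fraction of full scale, a list of three; "rot": the turn, a rotation vector about the tool's x, y, z as a fraction of full scale, a list of three. In form: {"hand": [hand, ...], "xyz": [[tx, ty, tz], ...], "rot": [[ax, ay, az], ...]}. A call has 1 to 12 rows; each row is the pose to reach, as a shift and turn from the pose measured when the call began, along the tool's axes at that moment; what a row does not reach only later rows make up. Full scale, the value 1, is 0.3 m for a shift and 45 degrees for a turn. A row lasts 1/10 s, in which the tool goes at most 50 mm and 8.59 degrees, less where a joint would pass 70% of its speed; a pose out of reach is approached as far as the arm can. A call with a number of a shift or a turn outside -1 to 1 is refused whole. A call with a gripper value outside its range is refused whole. The fingers move at their own pace and stop on an object; FORCE is the grip in N (left out, the last holds). Time passes only in rows, so rows that repeat a pose let the fingers close. It gives the time, the measured TCP pose, the force and the opening at its end, in the units of the state.
- state(): the state, without advancing time (a new reading comes with each control period).
- capture(name): name is "scene" or "top"; returns a dict with "pixels" (400x640x3 uint8, red, green, blue), "intrinsics" (3x3 intrinsics, pixels), "R" (3x3) and "t" (3): a world point X has camera coordinates R X + t. Camera axes: x right, y down, z forward; pixel columns grow to the right and rows downward; lengths in m; the calibration is good to about 2 mm. A picture is of the moment at which its call begins. There is no depth.
- hand_in(): hands the job in, once; it reports no verdict.
Trained networks look in a picture, given as the dict that the camera call returned (one of the last four; its "shot" number tells which), for a name from the list of things; names that differ only in an ending like _2 or _b are one class to them, and where a whole thing is asked for, a point or a joint stands for the part that bears it (a point fixed in the world has none). Each returns a list of dicts, best first, with "score" (0 to 1); they miss things now and then, are a little off and sometimes report something else, mostly with a low value. They report only what shows in the picture. A call takes as long as a camera call.
- find_in(name, picture): "bbox" ([centre column, centre row, width, height] in pixels, round what is visible of it).
- outline_of(name, picture): "region" (400x640 bool, what is visible of it) and "bbox" ([centre column, centre row, width, height] in pixels, round what is visible of it).
- place_of(name, picture): "centre" ([column, row] in pixels: a listed point, or the origin of a listed thing).
The state is a dict: "time": time; "joint_pos": joint angles; "qvel": joint speeds; "tau": joint torques, N m; "ee_pos": TCP position; "tool_rot": TCP orientation; "ft_force": force on the tool from outside, world axes, zero at the start; "ft_torque": the same for the moment, N m; "gripper_width": finger opening in m.
Only numpy, scipy, OpenCV 4.12 (cv2) and the standard library are available. Lean on these libraries where they do the work, as an engineer would, in place of code of your own. Each camera call takes 0.05 s, during which the arm holds its last target.

## Working session

There is one attempt and no reset: what is moved stays moved. The work goes in short steps, Python scripts to look and compute and a shell command to move; the robot and the scene stay as the last step left them, time stands still between calls to the robot, and variables do not carry over. Pictures are saved under pics/ and viewed, and the job is handed in when it is done.

```bash
mkdir -p pics; ls; python3 - <<'E'
from bench import *
import cv2,numpy as np
print(tcp_to_grasp); s=state(); print(s)
for n in("scene","top"):
    p=capture(n); cv2.imwrite(f"pics/{n}0.png",p["pixels"][:,:,::-1]); print(n,p["intrinsics"],p["R"],p["t"])
    for k in["tall_flask","short_flask","narrow_flask"]:
        print(k,[(np.round(d["centre"],1),round(d["score"],2)) for d in place_of(k,p)],[(np.round(d["bbox"],1),round(d["score"],2)) for d in find_in(k,p)])
    for k in["tall_base_seat","short_base_seat","narrow_base_seat","tall_tree","short_tree","narrow_tree"]:
        print(k,[(np.round(d["centre"],1),round(d["score"],2)) for d in place_of(k,p)])
E
```

```text
pics
0.0187
{'time': 0.0, 'joint_pos': array([ 6.08649901e+01,  5.26363479e+00,  7.05809507e+01,  3.93973109e-07,
        1.04268697e+02, -3.24811504e+00]), 'qvel': array([ 0.06633685, -0.02035067,  0.04343648, -0.10388347,  0.02018464,
        0.04666441]), 'tau': array([-9.35552016e-04, -4.46465027e+01, -4.06439459e+01,  6.96548517e-02,
        2.94309051e-02, -1.39742342e-04]), 'ee_pos': array([0.26180502, 0.53952913, 0.22151056]), 'tool_rot': array([[-8.99657611e-01,  4.36595071e-01, -9.62619951e-04],
       [ 4.36596117e-01,  8.99655961e-01, -1.72698889e-03],
       [ 1.12031942e-04, -1.97397483e-03, -9.99998045e-01]]), 'ft_force': array([-0.07834447, -0.4553253 , -0.31651838]), 'ft_torque': array([-0.0235743 , -0.05134943,  0.02140337]), 'gripper_width': 0.08791625793976633}
scene [[518.49247614   0.         325.62977797]
 [  0.         518.49247614 197.28863487]
 [  0.           0.           1.        ]] [[ 0.53429407 -0.84527174  0.00674794]
 [-0.61451168 -0.39388805 -0.68354048]
 [ 0.58043538  0.36106494 -0.72988141]] [-0.28399908  0.3512849   0.91353788]
tall_flask [(array(
[... 852 characters left out ...]
 -0.00782256 -0.99112292]] [-0.00259119  0.49040616  0.99226791]
tall_flask [(array([259.3, 156.4]), 0.79)] [(array([258.5, 155.1,  31.6,  33.5]), 0.71)]
short_flask [(array([381.9, 162.4]), 0.66)] [(array([381.6, 161.4,  28.7,  28.7]), 0.62)]
narrow_flask [(array([355.6, 217.1]), 0.79), (array([221.6, 219.1]), 0.48)] [(array([356.4, 217.1,  21.1,  20.9]), 0.72)]
tall_base_seat [(array([283.1, 216.9]), 0.55)]
short_base_seat [(array([222. , 219.3]), 0.77)]
narrow_base_seat [(array([416.1, 216.5]), 0.79), (array([258.6, 155.8]), 0.68)]
tall_tree [(array([287.1, 219.6]), 0.47)]
short_tree [(array([220.1, 218.9]), 0.62)]
narrow_tree [(array([411.2, 220.8]), 0.44), (array([256.8, 157.6]), 0.39)]
```

```bash
python3 - <<'E'
import cv2
a=cv2.imread("pics/scene0.png")[110:330,160:460]; cv2.imwrite("pics/s1.png",cv2.resize(a,None,fx=2.6,fy=2.6,interpolation=cv2.INTER_CUBIC))
a=cv2.imread("pics/top0.png")[110:290,180:460]; cv2.imwrite("pics/t1.png",cv2.resize(a,None,fx=2.8,fy=2.8,interpolation=cv2.INTER_CUBIC))
E
```

```text
(no output)
```

View pics/scene0.png

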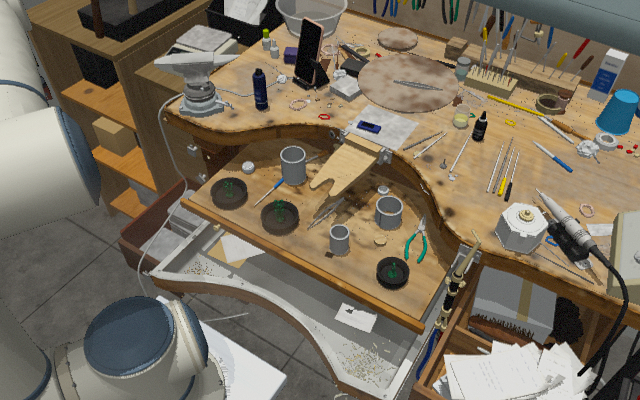

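View pics/top0.png

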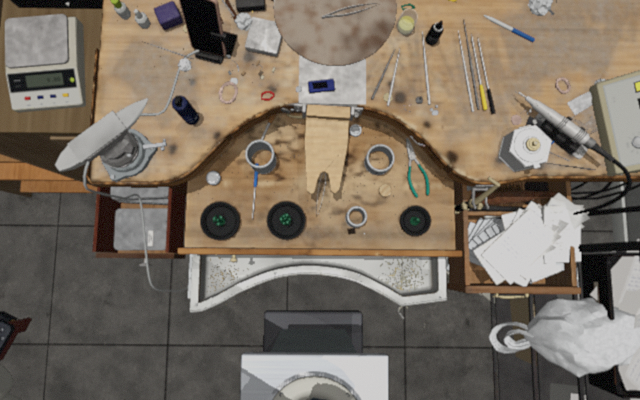

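```bash
sleep 0
```

```text
(no output)
```

View pics/s1.png

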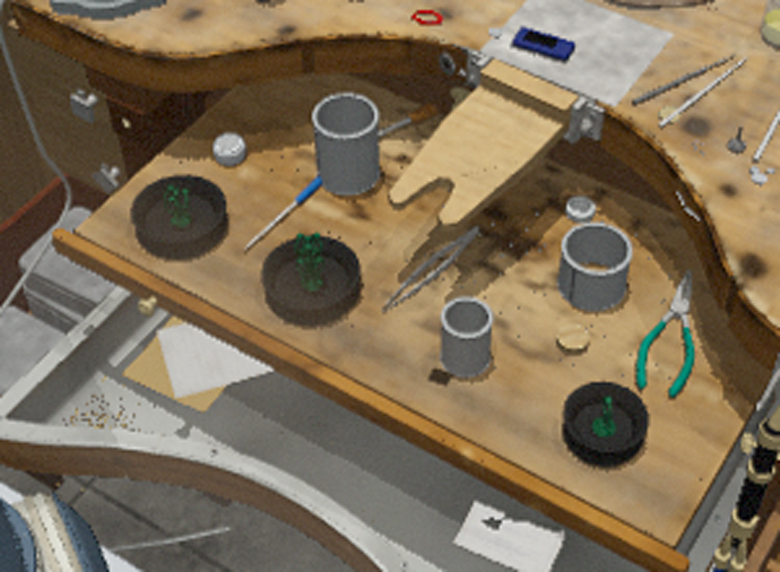

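View pics/t1.png

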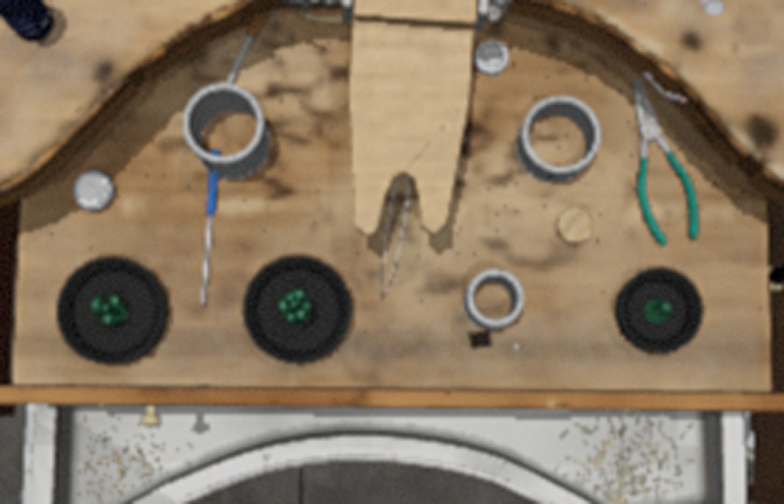

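```bash
cat >h.py <<'E'
from bench import *
import cv2,numpy as np
from scipy.optimize import least_squares
def proj(p,X):
    X=np.atleast_2d(X); c=X@np.array(p["R"]).T+np.array(p["t"]); u=c@np.array(p["intrinsics"]).T; return u[:,:2]/u[:,2:]
def back(p,uv,z):
    K,R,t=map(np.array,(p["intrinsics"],p["R"],p["t"]))
    d=R.T@np.linalg.solve(K,[uv[0],uv[1],1]); o=-R.T@t; return o+d*(z-o[2])/d[2]
A=np.linspace(0,2*np.pi,48,endpoint=False)
def hull(p,x,y,prof,n=None):
    P=np.vstack([np.c_[x+r*np.cos(A),y+r*np.sin(A),0*A+z] for r,z in prof])
    return cv2.convexHull(proj(p,P).astype(np.float32))[:,0]
def mom(poly):
    m=cv2.moments(poly.astype(np.float32).reshape(-1,1,2)); return np.array([m["m10"],m["m01"]])/m["m00"],m["m00"]
def fillc(reg):
    c=max(cv2.findContours(reg.astype(np.uint8),cv2.RETR_EXTERNAL,cv2.CHAIN_APPROX_NONE)[0],key=cv2.contourArea)
    h=cv2.convexHull(c); m=np.zeros(reg.shape,np.uint8); cv2.fillPoly(m,[h],1); ys,xs=np.nonzero(m)
    return np.array([xs.mean(),ys.mean()]),m.sum()
def loc(p,reg,prof,x0):
    c,a=fillc(reg)
    f=lambda v: mom(hull(p,*v,prof))[0]-c
    s=least_squares(f,x0); return s.x,a/mom(hull(p,*s.x,prof))[1]
E
cat > m.py <<'E'
from h import *
prof={"tall_flask":[(.03,0),(.03,.075)],"short_flask":[(.03,0),(.03,.05)],"narrow_flask":[(.021,0),(.021,.055)],
"tall_base_seat":[(.044,.024),(.036,0)],"short_base_seat":[(.044,.024),(.036,0)],"narrow_base_seat":[(.035,.024),(.027,0)]}
for n in("scene","top"):
    p=capture(n)
    for k in prof:
        for d in outline_of(k,p)[:2]:
            c=d["bbox"][:2]; x,a=loc(p,d["region"],prof[k],back(p,c,.02)[:2]); print(n,k,np.round(d["score"],2),np.round(c),np.round(x,4),"area ratio",round(a,2))
    for uv in ([(268.5,99)] if n=="top" else []): print(back(p,uv,0))
E
python3 m.py
```

```text
scene tall_flask 0.65 [294. 165.] [0.5782 0.1243] area ratio 1.0
scene short_flask 0.59 [390. 213.] [ 0.5776 -0.1388] area ratio 0.99
scene short_flask 0.23 [295. 167.] [0.5893 0.1317] area ratio 1.3
scene narrow_flask 0.59 [338. 240.] [ 0.4486 -0.0854] area ratio 1.03
scene tall_base_seat 0.78 [280. 218.] [0.4372 0.066 ] area ratio 1.12
scene short_base_seat 0.87 [230. 194.] [0.4335 0.2101] area ratio 1.12
scene narrow_base_seat 0.63 [393. 275.] [ 0.4372 -0.2211] area ratio 1.1
top tall_flask 0.68 [258. 155.] [0.5793 0.1243] area ratio 1.07
top short_flask 0.7 [383. 160.] [ 0.5932 -0.1468] area ratio 0.46
top narrow_flask 0.45 [356. 217.] [ 0.4494 -0.0851] area ratio 0.98
top tall_base_seat 0.9 [287. 218.] [0.4416 0.0678] area ratio 0.97
top tall_base_seat 0.38 [414. 221.] [ 0.4444 -0.2166] area ratio 0.03
top short_base_seat 0.66 [221. 219.] [0.4387 0.2133] area ratio 0.99
top narrow_base_seat 0.56 [417. 219.] [ 0.4439 -0.2174] area ratio 1.0
[0.72574989 0.11447377 0.        ]
```

```bash
cat > m2.py <<'E'
from h import *
B={"tall_base_seat":(.044,(.44,.067)),"short_base_seat":(.044,(.437,.212)),"narrow_base_seat":(.035,(.44,-.219))}
for n in("scene","top"):
    p=capture(n); im=p["pixels"]
    for k,(r,x0) in B.items():
        uv=proj(p,[*x0,.012])[0]
        for rb in (r,r-.004):
            d=outline_of(k,p)[0]; x,a=loc(p,d["region"],[(r,.024),(rb,0)],x0); print(n,k,rb,np.round(x,4),round(a,2))
        # dark threshold segmentation
        m=(im.max(2)<75)|((im[:,:,1].astype(int)-im[:,:,0])>15); m=m.astype(np.uint8)
        w=np.zeros_like(m); h=hull(p,*x0,[(r+.006,.024),(r+.006,0)]).astype(int); cv2.fillPoly(w,[h],1); m&=w
        x,a=loc(p,m>0,[(r,.024),(r,0)],x0); print("   dark",np.round(x,4),round(a,2))
        s=8; c=np.round(uv).astype(int); o=im[c[1]-30:c[1]+30,c[0]-40:c[0]+40,::-1]; o=cv2.resize(o,None,fx=s,fy=s,interpolation=cv2.INTER_NEAREST)
        for (rr,z,col) in((r,.024,(0,0,255)),(r-.005,.024,(0,255,255)),(r-.011,.008,(255,255,0))):
            q=proj(p,np.c_[x[0]+rr*np.cos(A),x[1]+rr*np.sin(A),0*A+z]); q=((q-c+[40,30]+.5)*s).astype(int); cv2.polylines(o,[q.reshape(-1,1,2)],True,col,1)
        cv2.imwrite(f"pics/o_{n}_{k[:5]}.png",o)
for k in B:
    a=cv2.imread(f"pics/o_scene_{k[:5]}.png"); b=cv2.imread(f"pics/o_top_{k[:5]}.png"); cv2.imwrite(f"pics/oo_{k[:5]}.png",cv2.resize(np.hstack([a,b]),(800,300)))
cv2.imwrite("pics/oo.png",np.vstack([cv2.imread(f"pics/oo_{k[:5]}.png") for k in B])[:, :])
E
python3 m2.py; python3 -c "
import cv2;a=cv2.imread('pics/oo.png');cv2.imwrite('pics/oo2.png',cv2.resize(a,(533,600)))"
```

```text
scene tall_base_seat 0.044 [0.4413 0.0686] 0.94
scene tall_base_seat 0.039999999999999994 [0.4391 0.0668] 1.01
   dark [0.442 0.068] 0.94
scene short_base_seat 0.044 [0.4385 0.2158] 0.94
scene short_base_seat 0.039999999999999994 [0.4366 0.2137] 1.01
   dark [0.4385 0.2137] 0.92
scene narrow_base_seat 0.035 [ 0.4438 -0.2199] 0.89
scene narrow_base_seat 0.031000000000000003 [ 0.4412 -0.2208] 0.98
   dark [ 0.4431 -0.2198] 0.91
top tall_base_seat 0.044 [0.4428 0.0678] 0.96
top tall_base_seat 0.039999999999999994 [0.4423 0.0675] 0.98
   dark [0.4414 0.0677] 0.93
top short_base_seat 0.044 [0.4396 0.2152] 0.98
top short_base_seat 0.039999999999999994 [0.4389 0.2134] 1.03
   dark [0.4389 0.2135] 0.92
top narrow_base_seat 0.035 [ 0.4447 -0.2195] 0.94
top narrow_base_seat 0.031000000000000003 [ 0.4439 -0.2175] 1.01
   dark [ 0.4442 -0.2193] 0.87
```

View pics/oo2.png

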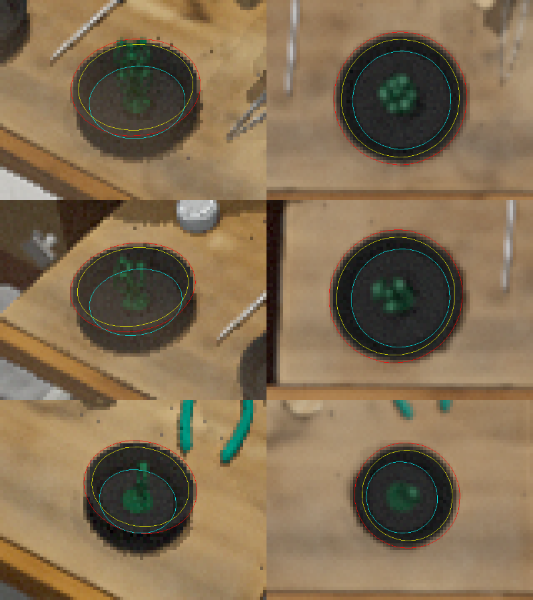

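View pics/oo_tall_.png

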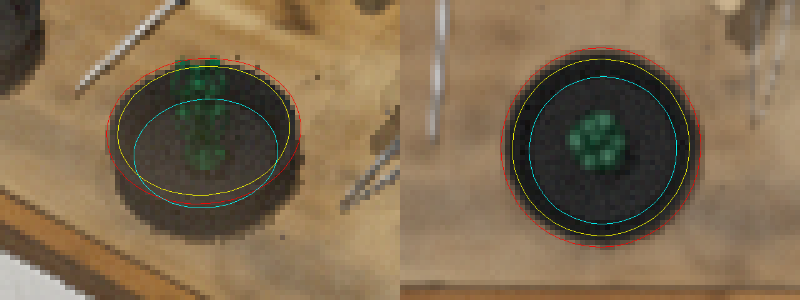

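```bash
python3 - <<'E'
from h import *
ps=capture("scene");pt=capture("top")
def tri(a,b):
    f=lambda X:np.r_[proj(ps,X)[0]-a,proj(pt,X)[0]-b]; s=least_squares(f,[.6,0,0]); return np.round(s.x,3),round(s.cost,2)
print("blue",tri((369,127),(321,86)));print("red ring",tri((324,116),(267,96)))
print("pin fork tips", tri((312,187),(309,190)),tri((331,195),(336,193)))
print("pin outer corner left",tri((346,135),(308,107)))
for z in (0,.1): print(z,back(pt,(250,125),z),back(pt,(220,150),z),back(pt,(400,125),z))
s=state(); print(s["gripper_width"],s["tool_rot"])
E
```

```text
blue (array([ 0.712, -0.006,  0.122]), np.float64(0.1))
red ring (array([0.689, 0.105, 0.123]), np.float64(0.02))
pin fork tips (array([0.499, 0.016, 0.089]), np.float64(0.06)) (array([ 0.491, -0.039,  0.102]), np.float64(0.01))
pin outer corner left (array([0.666, 0.024, 0.118]), np.float64(3.34))
0 [0.66268479 0.15577465 0.        ] [0.602636   0.22286727 0.        ] [ 0.66724852 -0.19205653  0.        ]
0.1 [0.6332807  0.14194974 0.1       ] [0.5789589  0.20264358 0.1       ] [ 0.63740917 -0.17270801  0.1       ]
0.08757362881722344 [[-8.99687931e-01  4.36533650e-01 -7.70945619e-07]
 [ 4.36533650e-01  8.99687931e-01  1.14530554e-05]
 [ 5.69325454e-06  9.96763202e-06 -1.00000000e+00]]
```

```bash
python3 - <<'E'
from h import *
p=capture("top"); o=cv2.resize(p["pixels"][85:205,180:470,::-1],None,fx=2.7,fy=2.7,interpolation=cv2.INTER_CUBIC); 
L=[(0,190),(60,150),(110,110),(150,70),(210,30),(260,8),(345,0),(480,0),(560,15),(620,45),(670,80),(720,135),(780,195)]
px=np.array(L)/2.8+[180,110]
W=np.array([back(p,q,.122)[:2] for q in px]); print(np.round(W,3))
cv2.polylines(o,[((px-[180,85])*2.7).astype(int).reshape(-1,1,2)],False,(0,0,255),1)
# pin
P=np.array([(350,20),(355,225),(378,235),(402,180),(435,235),(450,225),(472,20)])/2.8+[180,110]
PW=np.array([back(p,q,.1)[:2] for q in P]); print(np.round(PW,3))
cv2.imwrite("pics/edge.png",o)
poly=np.vstack([W,[[.3,-.4],[.3,.4]]]).astype(np.float32)
pinp=PW.astype(np.float32)
for nm,c in(("tall",(.5785,.1243)),("short",(.578,-.139))):
    for th in range(0,180,15):
        u=np.array([np.cos(np.radians(th)),np.sin(np.radians(th))]);v=np.array([-u[1],u[0]])
        pts=[np.array(c)+u*.089*a+v*.0375*b for a,b in[(a,b) for a in np.linspace(-1,1,13) for b in(-1,-.5,0,.5,1)]]
        print(nm,"long axis",th,round(min(cv2.pointPolygonTest(poly,tuple(map(float,q)),True) for q in pts)*1000),"pin",round(min(-cv2.pointPolygonTest(pinp,tuple(map(float,q)),True) for q in pts)*1000))
E
```

```text
[[ 0.515  0.276]
 [ 0.545  0.235]
 [ 0.575  0.2  ]
 [ 0.605  0.172]
 [ 0.636  0.129]
 [ 0.653  0.093]
 [ 0.66   0.031]
 [ 0.661 -0.069]
 [ 0.651 -0.128]
 [ 0.629 -0.171]
 [ 0.603 -0.208]
 [ 0.562 -0.243]
 [ 0.519 -0.286]]
[[ 0.652  0.027]
 [ 0.496  0.021]
 [ 0.489  0.004]
 [ 0.53  -0.013]
 [ 0.49  -0.038]
 [ 0.497 -0.049]
 [ 0.653 -0.065]]
tall long axis 0 -45 pin 60
tall long axis 15 -47 pin 44
tall long axis 30 -43 pin 25
tall long axis 45 -44 pin 12
tall long axis 60 -47 pin 5
tall long axis 75 -43 pin 4
tall long axis 90 -38 pin 10
tall long axis 105 -26 pin 5
tall long axis 120 -7 pin 4
tall long axis 135 -14 pin 9
tall long axis 150 -28 pin 21
tall long axis 165 -38 pin 38
short long axis 0 -37 pin 37
short long axis 15 -32 pin 15
short long axis 30 -23 pin -1
short long axis 45 -12 pin -11
short long axis 60 4 pin -15
short long axis 75 -13 pin -12
short long axis 90 -24 pin -11
short long axis 105 -33 pin -15
short long axis 120 -37 pin -12
short long axis 135 -36 pin -4
short long axis 150 -32 pin 11
short long axis 165 -37 pin 31
```

View pics/edge.png

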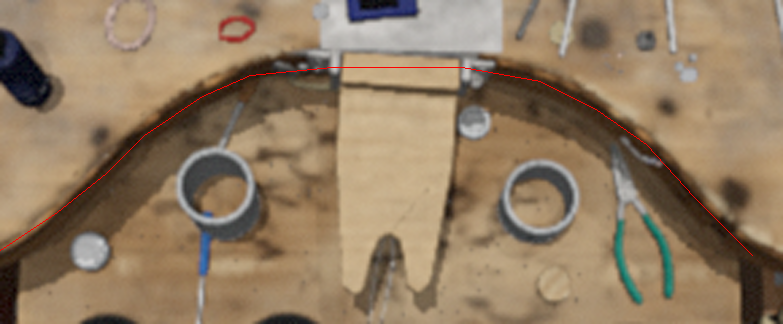

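```bash
python3 - <<'E'
from h import *
ps=capture("scene");pt=capture("top")
def tri(a,b):
    f=lambda X:np.r_[proj(ps,X)[0]-a,proj(pt,X)[0]-b]; s=least_squares(f,[.6,0,0]); return np.round(s.x,3),round(s.cost,2)
print(tri((312,187),(310.4,193)),tri((330.4,195.4),(335.6,192.4)),tri((333,179),(323.7,172)),tri((381.2,151.5),(350.4,119)))
a=ps["pixels"][115:215,290:430,::-1]; cv2.imwrite("pics/pinS.png",cv2.resize(a,None,fx=5.5,fy=5.5,interpolation=cv2.INTER_CUBIC))
E
```

```text
(array([0.492, 0.013, 0.097]), np.float64(0.4)) (array([ 0.492, -0.037,  0.099]), np.float64(0.22)) (array([ 0.536, -0.014,  0.099]), np.float64(0.33)) (array([ 0.644, -0.07 ,  0.124]), np.float64(5.34))
```

View pics/pinS.png

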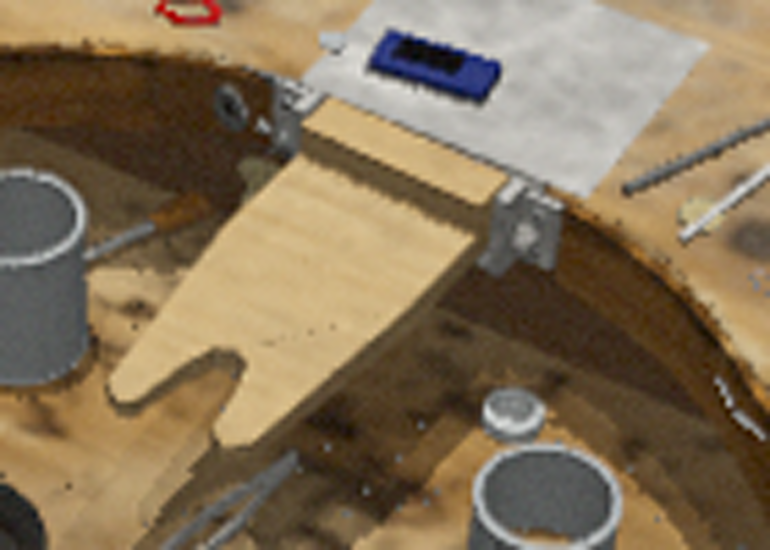

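```bash
cat > g.py <<'E'
# usage: g.py x y z(TCP) jawdeg tilt  -> shift & rot fractions needed
import sys; from h import *
from scipy.spatial.transform import Rotation as Ro
def Rt(jaw,tilt=0):
    j=np.radians(jaw); y=np.array([np.cos(j),np.sin(j),0]); z0=np.array([0,0,-1.]); 
    R=np.c_[np.cross(y,z0),y,z0]
    return Ro.from_rotvec(np.radians(tilt)*y).as_matrix()@R
if __name__=="__main__":
    s=state(); R=np.array(s["tool_rot"]); a=list(map(float,sys.argv[1:])); 
    d=R.T@(np.array(a[:3])-s["ee_pos"])/.3
    T=Rt(a[3],a[4] if len(a)>4 else 0); rv=Ro.from_matrix(R.T@T).as_rotvec(degrees=True)/45
    print("t",round(s["time"],2),"pos",np.round(s["ee_pos"],4),"xyz",np.round(d,4),"rot",np.round(rv,4),"F",np.round(s["ft_force"],1),"w",round(s["gripper_width"],4))
E
python3 g.py .44 .2 .22 109; python3 g.py .5785 .1243 .22 120
```

```text
t 2.95 pos [0.262  0.5398 0.2226] xyz [-1.0284 -0.76    0.0088] rot [-0.     -0.     -0.9975] F [ 0.3 -0.2  0.5] w 0.0877
t 2.95 pos [0.262  0.5398 0.2226] xyz [-1.5539 -0.7854  0.0087] rot [-0.     -0.     -1.2419] F [ 0.3 -0.2  0.5] w 0.0877
```

```bash
python3 -m creep '{"hand":[1,1,1,1,1,1,1,1,1,1],"xyz":[[-0.12,-0.09,0],[-0.25,-0.19,0],[-0.4,-0.3,0],[-0.55,-0.42,0],[-0.7,-0.53,0],[-0.85,-0.64,0],[-0.95,-0.72,0],[-1,-0.76,0],[-1,-0.76,0],[-1,-0.76,0]],"rot":[[0,0,-0.12],[0,0,-0.25],[0,0,-0.4],[0,0,-0.55],[0,0,-0.7],[0,0,-0.85],[0,0,-0.95],[0,0,-1],[0,0,-1],[0,0,-1]]}' 40; python3 g.py .5785 .1243 .13 120
```

```text
time: 3.95
ee_pos: [0.4324, 0.2034, 0.2227]
tool_rot: [[-0.946, -0.325, -0.0], [-0.325, 0.946, 0.001], [-0.0, 0.001, -1.0]]
ft_force: [-0.3, 1.4, 0.3]
gripper_width: 0.0875
t 3.95 pos [0.4324 0.2034 0.2227] xyz [-0.3747 -0.4078  0.309 ] rot [ 0.0007  0.0003 -0.245 ] F [-0.3  1.4  0.3] w 0.0875
```

```bash
python3 -m creep '{"hand":[1,1,1,1,1,1,1],"xyz":[[-0.1,-0.1,0],[-0.2,-0.2,0],[-0.3,-0.32,0.05],[-0.375,-0.408,0.1],[-0.375,-0.408,0.2],[-0.375,-0.408,0.31],[-0.375,-0.408,0.31]],"rot":[[0,0,-0.06],[0,0,-0.12],[0,0,-0.2],[0,0,-0.245],[0,0,-0.245],[0,0,-0.245],[0,0,-0.245]]}' ; python3 g.py .5785 .1243 .048 120
python3 - <<'E'
from h import *
a=capture("scene")["pixels"][50:350,120:520,::-1]; cv2.imwrite("pics/a1.png",cv2.resize(a,None,fx=2,fy=2))
E
```

```text
time: 4.65
ee_pos: [0.5758, 0.1255, 0.1236]
tool_rot: [[-0.865, -0.501, -0.01], [-0.501, 0.865, -0.001], [0.009, 0.005, -1.0]]
ft_force: [-0.1, 0.2, -0.6]
gripper_width: 0.088
t 4.65 pos [0.5758 0.1255 0.1236] xyz [-0.008  -0.0092  0.2518] rot [ 0.0059 -0.0115  0.0017] F [-0.1  0.2 -0.6] w 0.088
```

View pics/a1.png

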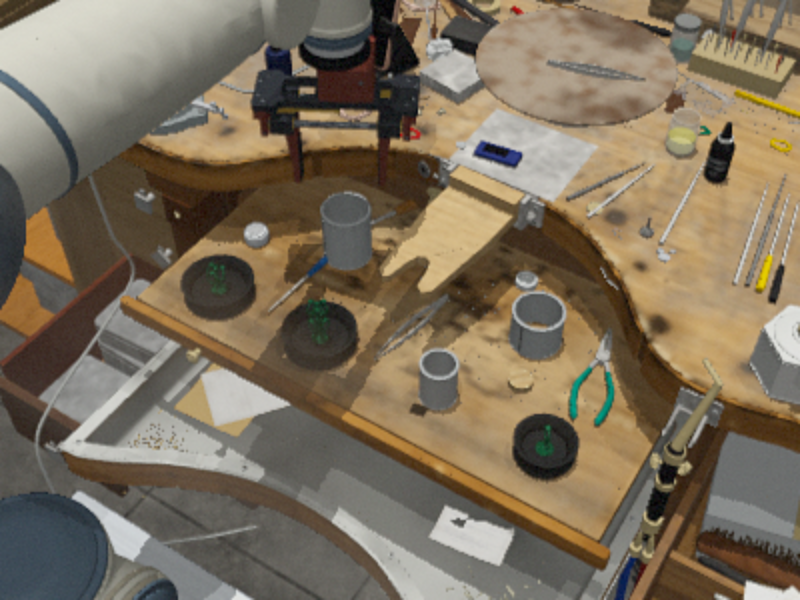

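```bash
python3 -m creep '{"hand":[1,1,1,1,1,1],"xyz":[[-0.008,-0.009,0.04],[-0.008,-0.009,0.1],[-0.008,-0.009,0.16],[-0.008,-0.009,0.22],[-0.008,-0.009,0.25],[-0.008,-0.009,0.25]],"rot":[[0.006,-0.0115,0],[0.006,-0.0115,0],[0.006,-0.0115,0],[0.006,-0.0115,0],[0.006,-0.0115,0],[0.006,-0.0115,0]]}' ; python3 g.py .5785 .1243 .048 120
python3 - <<'E'
from h import *
a=capture("scene")["pixels"][50:250,180:450,::-1]; cv2.imwrite("pics/a2.png",cv2.resize(a,None,fx=2.9,fy=2.9))
E
```

```text
time: 5.3
ee_pos: [0.5797, 0.1253, 0.0525]
tool_rot: [[-0.865, -0.502, 0.004], [-0.502, 0.865, 0.001], [-0.004, -0.002, -1.0]]
ft_force: [-0.4, 0.6, 0.7]
gripper_width: 0.088
t 5.3 pos [0.5797 0.1253 0.0525] xyz [ 0.0053 -0.001   0.0148] rot [-0.0021  0.0051  0.0032] F [-0.4  0.6  0.7] w 0.088
```

View pics/a2.png

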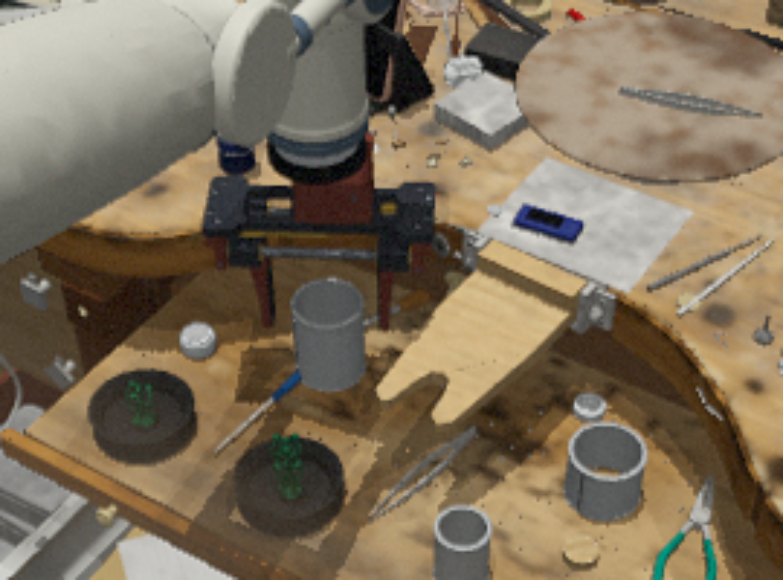

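```bash
python3 -m creep '{"hand":[0.8,0.74,0.7,0.68,0.66,0.64,0.6,0.5,0.4,0.4],"xyz":[[0.005,0,0.005],[0.005,0,0.01],[0.005,0,0.012],[0.005,0,0.012],[0.005,0,0.012],[0.005,0,0.012],[0.005,0,0.012],[0.005,0,0.012],[0.005,0,0.012],[0.005,0,0.012]],"rot":[[-0.002,0.005,0.003],[-0.002,0.005,0.003],[-0.002,0.005,0.003],[-0.002,0.005,0.003],[-0.002,0.005,0.003],[-0.002,0.005,0.003],[-0.002,0.005,0.003],[-0.002,0.005,0.003],[-0.002,0.005,0.003],[-0.002,0.005,0.003]]}' 30 ; python3 g.py .5785 .1243 .2 120
```

```text
time: 6.35
ee_pos: [0.5794, 0.1242, 0.0503]
tool_rot: [[-0.866, -0.5, 0.003], [-0.5, 0.866, -0.0], [-0.002, -0.002, -1.0]]
ft_force: [2.4, -3.9, 3.8]
gripper_width: 0.0594
t 6.35 pos [0.5794 0.1242 0.0503] xyz [ 0.0013  0.0011 -0.4991] rot [-0.002   0.0028 -0.0003] F [ 2.4 -3.9  3.8] w 0.0594
```

```bash
python3 -m creep '{"hand":[0.4,0.4,0.4,0.4,0.4,0.4,0.4,0.4,0.4],"xyz":[[0,0,-0.02],[0,0,-0.06],[0,0,-0.12],[0,0,-0.18],[0,0,-0.25],[0,0,-0.32],[0,0,-0.38],[0,0,-0.4],[0,0,-0.4]],"rot":[[0,0,0],[0,0,0],[0,0,0],[0,0,0],[0,0,0],[0,0,0],[0,0,0],[0,0,0],[0,0,0]]}' 40 ; python3 g.py .4415 .0678 .171 120
python3 - <<'E'
from h import *
a=capture("scene")["pixels"][50:250,180:450,::-1]; cv2.imwrite("pics/a3.png",cv2.resize(a,None,fx=2.9,fy=2.9))
E
```

```text
time: 7.25
ee_pos: [0.5792, 0.1247, 0.1712]
tool_rot: [[-0.866, -0.5, 0.004], [-0.5, 0.866, 0.001], [-0.003, -0.001, -1.0]]
ft_force: [-0.1, 0.1, -3.1]
gripper_width: 0.059
t 7.25 pos [0.5792 0.1247 0.1712] xyz [ 0.4923  0.0653 -0.0011] rot [-0.0018  0.0044  0.0004] F [-0.1  0.1 -3.1] w 0.059
```

View pics/a3.png

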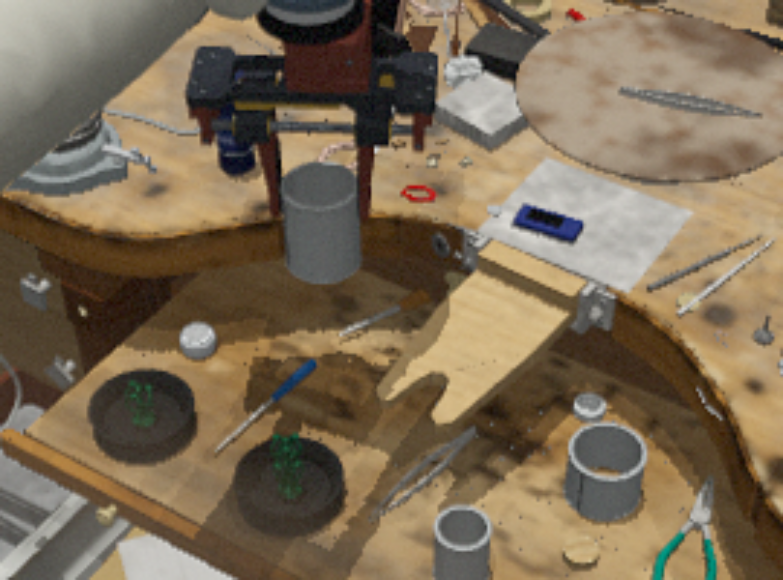

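```bash
python3 -m creep '{"hand":[0.4,0.4,0.4,0.4,0.4,0.4,0.4,0.4,0.4,0.4],"xyz":[[0.04,0.005,0],[0.1,0.013,0],[0.18,0.024,0],[0.26,0.034,0],[0.34,0.045,0],[0.42,0.056,0],[0.47,0.062,0],[0.49,0.065,0],[0.49,0.065,0],[0.49,0.065,0]],"rot":[[-0.002,0.004,0],[-0.002,0.004,0],[-0.002,0.004,0],[-0.002,0.004,0],[-0.002,0.004,0],[-0.002,0.004,0],[-0.002,0.004,0],[-0.002,0.004,0],[-0.002,0.004,0],[-0.002,0.004,0]]}' ; python3 g.py .4415 .0678 .171 120
cat > chk.py <<'E'
# chk.py flask base half : overlay & measure held flask
import sys; from h import *
name,r,hgt,bx,by,br=sys.argv[1],*map(float,sys.argv[2:7])
s=state(); g=s["ee_pos"]; zb=float(sys.argv[7])
out=[]
for n in("scene","top"):
    p=capture(n)
    for d in outline_of(name,p)[:2]:
        try:
            x,a=loc(p,d["region"],[(r,zb),(r,zb+hgt)],g[:2]); print(n,round(d["score"],2),np.round(x,4),"minus tcp mm",np.round((x-g[:2])*1000,1),"area",round(a,2))
        except Exception as e: print(e)
    uv=proj(p,[g[0],g[1],zb])[0]; c=np.round(uv).astype(int); c=np.clip(c,[40,45],[599,354]); S=6
    o=cv2.resize(p["pixels"][c[1]-45:c[1]+45,c[0]-33:c[0]+33,::-1],None,fx=S,fy=S,interpolation=cv2.INTER_NEAREST)
    for x,y,rr,z,col in((g[0],g[1],r,zb,(0,0,255)),(g[0],g[1],r,zb+hgt,(0,0,255)),(bx,by,br,.024,(0,255,255)),(bx,by,.001,.06,(255,0,255))):
        q=proj(p,np.c_[x+rr*np.cos(A),y+rr*np.sin(A),0*A+z]); q=((q-c+[33,45]+.5)*S).astype(int); cv2.polylines(o,[q.reshape(-1,1,2)],True,col,1)
    out.append(o)
cv2.imwrite(sys.argv[8],np.hstack(out))
E
python3 chk.py tall_flask .03 .075 .4415 .0678 .044 .121 pics/c1.png
```

```text
time: 8.3
ee_pos: [0.442, 0.0681, 0.1691]
tool_rot: [[-0.866, -0.5, -0.002], [-0.5, 0.866, 0.0], [0.002, 0.001, -1.0]]
ft_force: [-0.2, 0.3, -2.6]
gripper_width: 0.0594
t 8.3 pos [0.442  0.0681 0.1691] xyz [ 0.0019 -0.     -0.0065] rot [ 0.0014 -0.0024  0.0004] F [-0.2  0.3 -2.6] w 0.0594
scene 0.95 [0.4376 0.0656] minus tcp mm [-4.4 -2.5] area 1.02
top 0.41 [0.4189 0.0557] minus tcp mm [-23.  -12.4] area 0.19
```

View pics/c1.png

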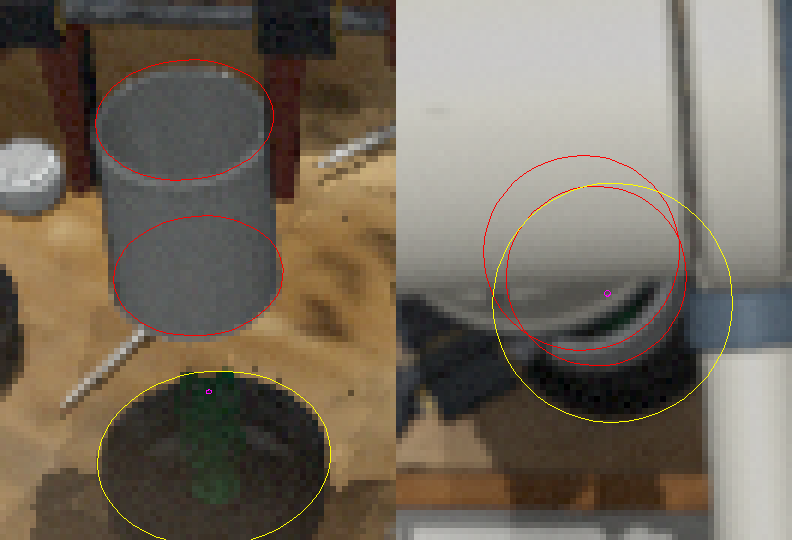

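```bash
python3 -m creep '{"hand":[0.4,0.4,0.4,0.4,0.4,0.4,0.4,0.4,0.4,0.4],"xyz":[[0.002,0,0.02],[0.002,0,0.06],[0.002,0,0.11],[0.002,0,0.16],[0.002,0,0.2],[0.002,0,0.23],[0.002,0,0.25],[0.002,0,0.265],[0.002,0,0.265],[0.002,0,0.265]],"rot":[[0.001,-0.002,0],[0.001,-0.002,0],[0.001,-0.002,0],[0.001,-0.002,0],[0.001,-0.002,0],[0.001,-0.002,0],[0.001,-0.002,0],[0.001,-0.002,0],[0.001,-0.002,0],[0.001,-0.002,0]]}' ; python3 g.py .4415 .0678 .0583 120
python3 chk.py tall_flask .03 .075 .4415 .0678 .044 .0395 pics/c2.png
```

```text
time: 9.5
ee_pos: [0.4417, 0.0678, 0.0903]
tool_rot: [[-0.866, -0.5, 0.0], [-0.5, 0.866, 0.0], [-0.0, -0.0, -1.0]]
ft_force: [0.3, -0.6, -3.3]
gripper_width: 0.0592
t 9.5 pos [0.4417 0.0678 0.0903] xyz [0.0005 0.0003 0.1067] rot [-0.0002  0.0004  0.0005] F [ 0.3 -0.6 -3.3] w 0.0592
scene 0.6 [0.439  0.0681] minus tcp mm [-2.6  0.3] area 1.0
top 0.63 [0.4158 0.0579] minus tcp mm [-25.8  -9.9] area 0.11
```

View pics/c2.png

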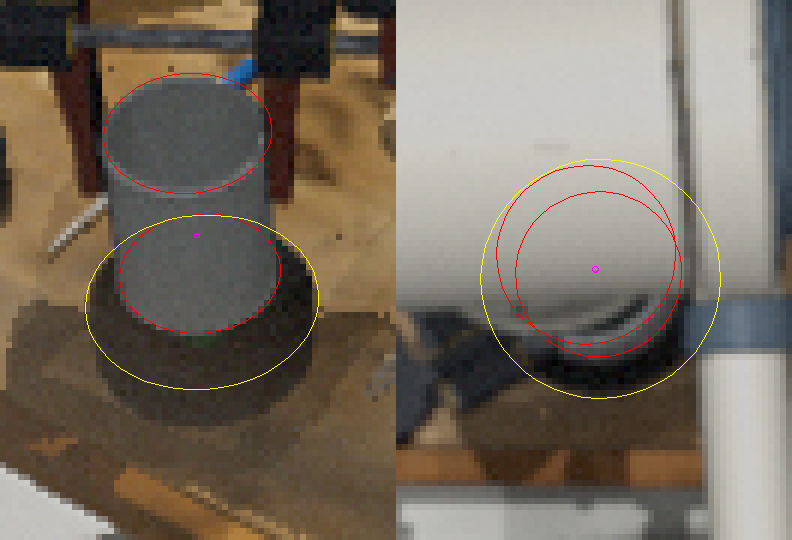

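```bash
python3 -m creep '{"hand":[0.4,0.4,0.4,0.4,0.4,0.4,0.4,0.4,0.4,0.4],"xyz":[[-0.003,0,0.01],[-0.003,0,0.02],[-0.003,0,0.03],[-0.003,0,0.04],[-0.003,0,0.05],[-0.003,0,0.06],[-0.003,0,0.07],[-0.003,0,0.08],[-0.003,0,0.088],[-0.003,0,0.088]],"rot":[[0,0,0],[0,0,0],[0,0,0],[0,0,0],[0,0,0],[0,0,0],[0,0,0],[0,0,0],[0,0,0],[0,0,0]]}' ; python3 g.py .4415 .0678 .0583 120
python3 chk.py tall_flask .03 .075 .4415 .0678 .044 .013 pics/c3.png
```

```text
time: 10.7
ee_pos: [0.4422, 0.0682, 0.0635]
tool_rot: [[-0.866, -0.5, -0.0], [-0.5, 0.866, 0.0], [0.0, 0.0, -1.0]]
ft_force: [-0.1, 0.1, -2.8]
gripper_width: 0.0591
t 10.7 pos [0.4422 0.0682 0.0635] xyz [ 0.0028 -0.0001  0.0172] rot [ 0.0002 -0.0003  0.0005] F [-0.1  0.1 -2.8] w 0.0591
scene 0.96 [0.4405 0.069 ] minus tcp mm [-1.8  0.7] area 1.04
top 0.48 [0.4177 0.0542] minus tcp mm [-24.5 -14. ] area 0.06
top 0.34 [ 0.5732 -0.1328] minus tcp mm [ 130.9 -201. ] area 0.96
```

View pics/c3.png

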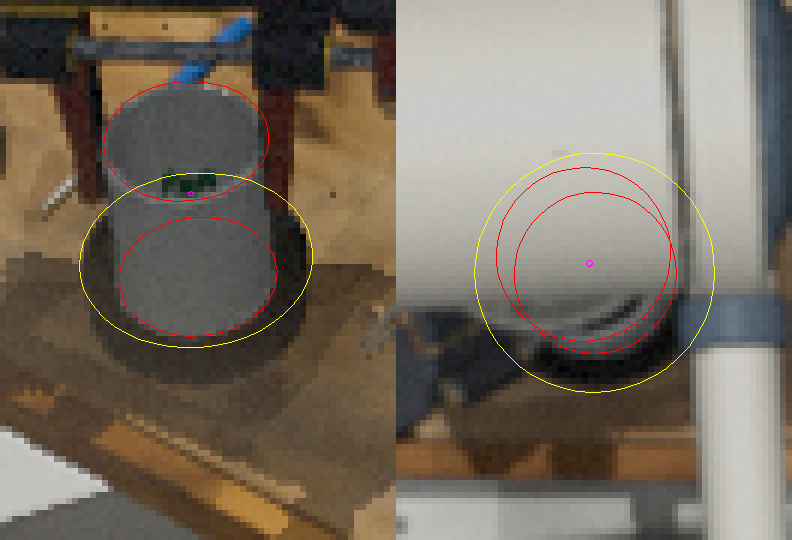

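Force is still just the weight at 13 mm; lower on until contact.

```bash
python3 -m creep '{"hand":[0.4,0.4,0.4,0.4,0.4,0.4,0.4],"xyz":[[0,0,0.003],[0,0,0.007],[0,0,0.011],[0,0,0.015],[0,0,0.018],[0,0,0.02],[0,0,0.02]],"rot":[[0,0,0],[0,0,0],[0,0,0],[0,0,0],[0,0,0],[0,0,0],[0,0,0]]}' ; python3 g.py .4415 .0678 .0583 120
```

```text
time: 11.6
ee_pos: [0.4426, 0.0683, 0.0582]
tool_rot: [[-0.866, -0.5, 0.001], [-0.5, 0.866, 0.0], [-0.001, -0.0, -1.0]]
ft_force: [-0.4, -1.1, -2.0]
gripper_width: 0.0593
t 11.6 pos [0.4426 0.0683 0.0582] xyz [ 0.0039  0.0003 -0.0002] rot [-0.0003  0.0009  0.0006] F [-0.4 -1.1 -2. ] w 0.0593
```

```bash
python3 -m creep '{"hand":[0.4,0.4,0.4,0.4,0.4],"xyz":[[0,0,0.003],[0,0,0.005],[0,0,0.007],[0,0,0.008],[0,0,0.008]],"rot":[[0,0,0],[0,0,0],[0,0,0],[0,0,0],[0,0,0]]}' ; python3 g.py .4415 .0678 .0583 120
```

```text
time: 12.1
ee_pos: [0.4428, 0.0683, 0.0582]
tool_rot: [[-0.866, -0.5, 0.002], [-0.5, 0.866, 0.0], [-0.002, -0.001, -1.0]]
ft_force: [-6.2, -1.8, 11.2]
gripper_width: 0.0592
t 12.1 pos [0.4428 0.0683 0.0582] xyz [ 0.0046  0.0006 -0.0005] rot [-0.0008  0.0023  0.0006] F [-6.2 -1.8 11.2] w 0.0592
```

```bash
python3 -m creep '{"hand":[0.66,0.68,0.7,0.74,0.8,0.9,1,1],"xyz":[[0,0,0],[0,0,0],[0,0,0],[0,0,0],[0,0,0],[0,0,0],[0,0,0],[0,0,0]],"rot":[[0,0,0],[0,0,0],[0,0,0],[0,0,0],[0,0,0],[0,0,0],[0,0,0],[0,0,0]]}' ; python3 g.py .4415 .0678 .2 120
python3 chk.py tall_flask .03 .075 .4415 .0678 .044 .008 pics/c4.png
```

```text
time: 12.9
ee_pos: [0.4428, 0.0683, 0.0582]
tool_rot: [[-0.866, -0.5, 0.002], [-0.5, 0.866, 0.0], [-0.002, -0.001, -1.0]]
ft_force: [-0.9, 0.4, 0.6]
gripper_width: 0.0874
t 12.9 pos [0.4428 0.0683 0.0582] xyz [ 3.700e-03  3.000e-04 -4.728e-01] rot [-0.0009  0.0023  0.0006] F [-0.9  0.4  0.6] w 0.0874
scene 0.7 [0.4417 0.0689] minus tcp mm [-1.1  0.6] area 1.0
top 0.55 [0.4168 0.0585] minus tcp mm [-26.   -9.8] area 0.07
```

View pics/c4.png

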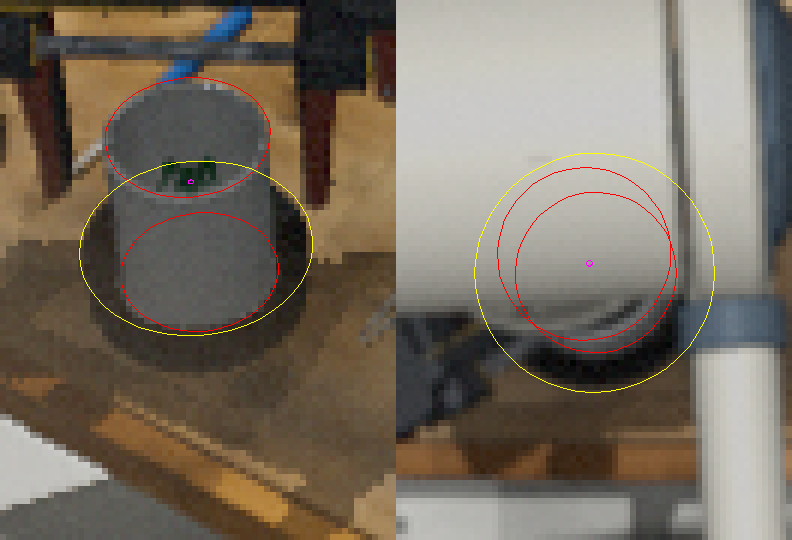

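```bash
python3 -m creep '{"hand":[1,1,1,1,1,1,1,1],"xyz":[[0,0,-0.05],[0,0,-0.15],[0,0,-0.3],[0,0,-0.42],[0,0,-0.45],[0.2,-0.15,-0.45],[0.2,-0.3,-0.45],[0.2,-0.3,-0.45]],"rot":[[0,0,0],[0,0,0],[0,0,0],[0,0,0.1],[0,0,0.25],[0,0,0.4],[0,0,0.6],[0,0,0.667]]}' ; python3 g.py .449 -.0852 .12 90
```

```text
time: 13.9
ee_pos: [0.4356, -0.0429, 0.1947]
tool_rot: [[-1.0, 0.008, 0.004], [0.008, 1.0, -0.002], [-0.004, -0.002, -1.0]]
ft_force: [-0.5, -0.4, -0.7]
gripper_width: 0.0877
t 13.9 pos [ 0.4356 -0.0429  0.1947] xyz [-0.0449 -0.1402  0.2493] rot [-0.002   0.005  -0.0099] F [-0.5 -0.4 -0.7] w 0.0877
```

```bash
python3 -m creep '{"hand":[1,1,1,1,1,1,1,1],"xyz":[[-0.02,-0.05,0],[-0.045,-0.1,0.02],[-0.045,-0.14,0.1],[-0.045,-0.14,0.2],[-0.045,-0.14,0.25],[-0.045,-0.14,0.25],[-0.045,-0.14,0.25],[-0.045,-0.14,0.25]],"rot":[[-0.002,0.005,-0.01],[-0.002,0.005,-0.01],[-0.002,0.005,-0.01],[-0.002,0.005,-0.01],[-0.002,0.005,-0.01],[-0.002,0.005,-0.01],[-0.002,0.005,-0.01],[-0.002,0.005,-0.01]]}' ; python3 g.py .449 -.0852 .027 90
python3 - <<'E'
from h import *
a=capture("scene")["pixels"][100:300,220:490,::-1]; cv2.imwrite("pics/a4.png",cv2.resize(a,None,fx=2.9,fy=2.9))
E
```

```text
time: 14.7
ee_pos: [0.4499, -0.0851, 0.1217]
tool_rot: [[-1.0, -0.001, 0.003], [-0.001, 1.0, -0.001], [-0.003, -0.001, -1.0]]
ft_force: [-0.2, -0.1, -0.5]
gripper_width: 0.0879
t 14.7 pos [ 0.4499 -0.0851  0.1217] xyz [ 3.800e-03 -1.000e-04  3.156e-01] rot [-0.0009  0.0034  0.001 ] F [-0.2 -0.1 -0.5] w 0.0879
```

View pics/a4.png

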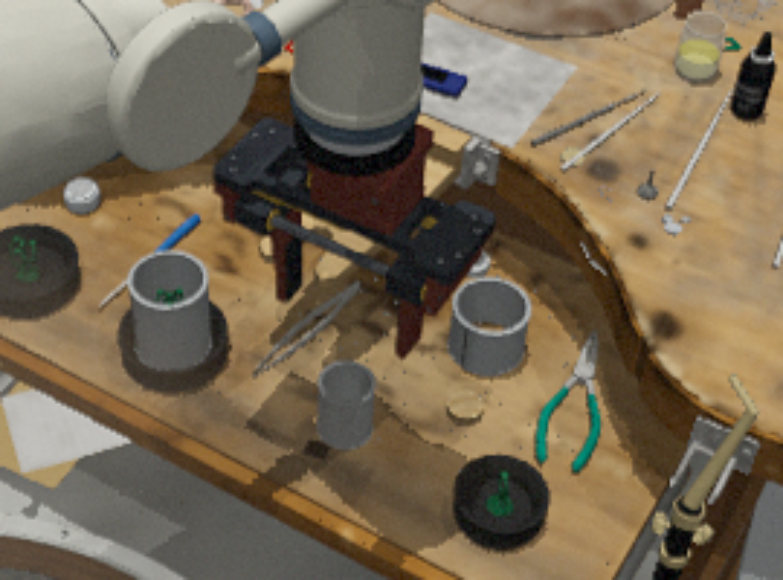

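```bash
python3 -m creep '{"hand":[1,1,1,1,1,1,1,1,1],"xyz":[[0.003,0,0.04],[0.003,0,0.1],[0.003,0,0.16],[0.003,0,0.22],[0.003,0,0.27],[0.003,0,0.3],[0.003,0,0.315],[0.003,0,0.315],[0.003,0,0.315]],"rot":[[0,0.003,0],[0,0.003,0],[0,0.003,0],[0,0.003,0],[0,0.003,0],[0,0.003,0],[0,0.003,0],[0,0.003,0],[0,0.003,0]]}' ; python3 g.py .449 -.0852 .027 90
python3 - <<'E'
from h import *
a=capture("scene")["pixels"][100:300,220:490,::-1]; cv2.imwrite("pics/a5.png",cv2.resize(a,None,fx=2.9,fy=2.9))
E
```

```text
time: 15.65
ee_pos: [0.4497, -0.0853, 0.0279]
tool_rot: [[-1.0, -0.001, 0.002], [-0.001, 1.0, -0.001], [-0.002, -0.001, -1.0]]
ft_force: [-0.2, -0.4, -0.6]
gripper_width: 0.0876
t 15.65 pos [ 0.4497 -0.0853  0.0279] xyz [0.0024 0.0004 0.0029] rot [-0.0013  0.002   0.0009] F [-0.2 -0.4 -0.6] w 0.0876
```

View pics/a5.png

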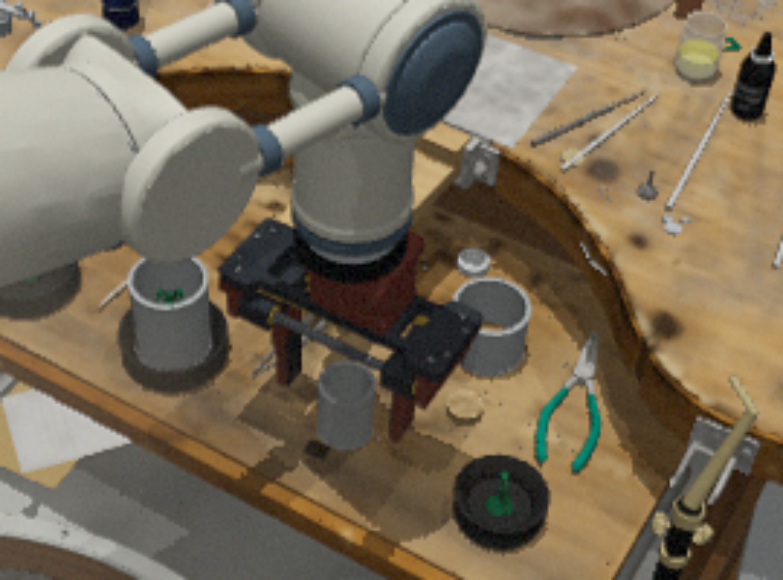

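```bash
python3 -m creep '{"hand":[0.8,0.65,0.56,0.52,0.5,0.47,0.44,0.35,0.25,0.2,0.2],"xyz":[[0.002,0,0.003],[0.002,0,0.003],[0.002,0,0.003],[0.002,0,0.003],[0.002,0,0.003],[0.002,0,0.003],[0.002,0,0.003],[0.002,0,0.003],[0.002,0,0.003],[0.002,0,0.003],[0.002,0,0.003]],"rot":[[0,0,0],[0,0,0],[0,0,0],[0,0,0],[0,0,0],[0,0,0],[0,0,0],[0,0,0],[0,0,0],[0,0,0],[0,0,0]]}' 30; python3 g.py .4436 -.2193 .12 90
```

```text
time: 16.8
ee_pos: [0.4493, -0.0855, 0.0272]
tool_rot: [[-1.0, -0.001, 0.002], [-0.001, 1.0, -0.001], [-0.002, -0.001, -1.0]]
ft_force: [0.3, -1.9, 0.2]
gripper_width: 0.0417
t 16.8 pos [ 0.4493 -0.0855  0.0272] xyz [ 0.0186 -0.4465 -0.3087] rot [-0.0017  0.0026  0.0008] F [ 0.3 -1.9  0.2] w 0.0417
```

```bash
python3 -m creep '{"hand":[0.2,0.2,0.2,0.2,0.2,0.2,0.2,0.2,0.2,0.2,0.2,0.2],"xyz":[[0,0,-0.02],[0,0,-0.08],[0,0,-0.16],[0,0,-0.24],[0,-0.03,-0.3],[0.01,-0.1,-0.32],[0.015,-0.2,-0.32],[0.018,-0.3,-0.32],[0.018,-0.38,-0.32],[0.018,-0.43,-0.32],[0.018,-0.446,-0.32],[0.018,-0.446,-0.32]],"rot":[[0,0,0],[0,0,0],[0,0,0],[0,0,0],[0,0,0],[0,0,0],[0,0,0],[0,0,0],[0,0,0],[0,0,0],[0,0,0],[0,0,0]]}' 40; python3 g.py .4436 -.2193 .067 90
python3 chk.py narrow_flask .021 .055 .4436 -.2193 .035 .096 pics/d1.png
```

```text
time: 18.0
ee_pos: [0.4437, -0.219, 0.1232]
tool_rot: [[-1.0, 0.0, 0.002], [0.0, 1.0, -0.0], [-0.002, -0.0, -1.0]]
ft_force: [0.5, -0.3, -1.3]
gripper_width: 0.0415
t 18.0 pos [ 0.4437 -0.219   0.1232] xyz [ 0.0006 -0.0009  0.1873] rot [-0.0006  0.002  -0.    ] F [ 0.5 -0.3 -1.3] w 0.0415
scene 0.79 [ 0.4399 -0.2178] minus tcp mm [-3.8  1.2] area 1.03
```

View pics/d1.png

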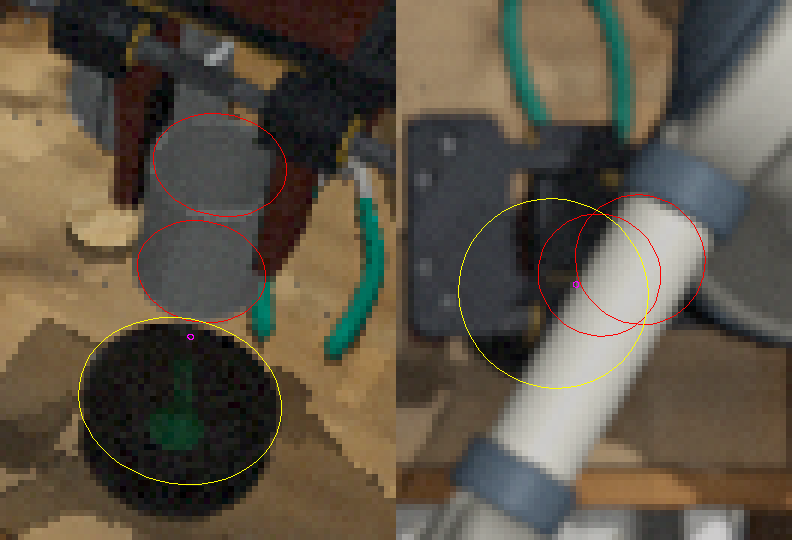

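```bash
python3 -m creep '{"hand":[0.2,0.2,0.2,0.2,0.2,0.2,0.2,0.2],"xyz":[[0,0,0.03],[0,0,0.07],[0,0,0.11],[0,0,0.14],[0,0,0.17],[0,0,0.19],[0,0,0.195],[0,0,0.195]],"rot":[[0,0.002,0],[0,0.002,0],[0,0.002,0],[0,0.002,0],[0,0.002,0],[0,0.002,0],[0,0.002,0],[0,0.002,0]]}' 40; python3 g.py .4436 -.2193 .0352 90
python3 chk.py narrow_flask .021 .055 .4436 -.2193 .035 .0375 pics/d2.png
```

```text
time: 19.0
ee_pos: [0.4441, -0.2183, 0.0648]
tool_rot: [[-1.0, -0.002, 0.0], [-0.002, 1.0, -0.001], [-0.0, -0.001, -1.0]]
ft_force: [0.1, -0.1, -1.0]
gripper_width: 0.0415
t 19.0 pos [ 0.4441 -0.2183  0.0648] xyz [ 0.0016 -0.0033  0.0987] rot [-0.0011  0.0005  0.0022] F [ 0.1 -0.1 -1. ] w 0.0415
scene 0.55 [ 0.4402 -0.2171] minus tcp mm [-3.9  1.2] area 0.98
```

View pics/d2.png

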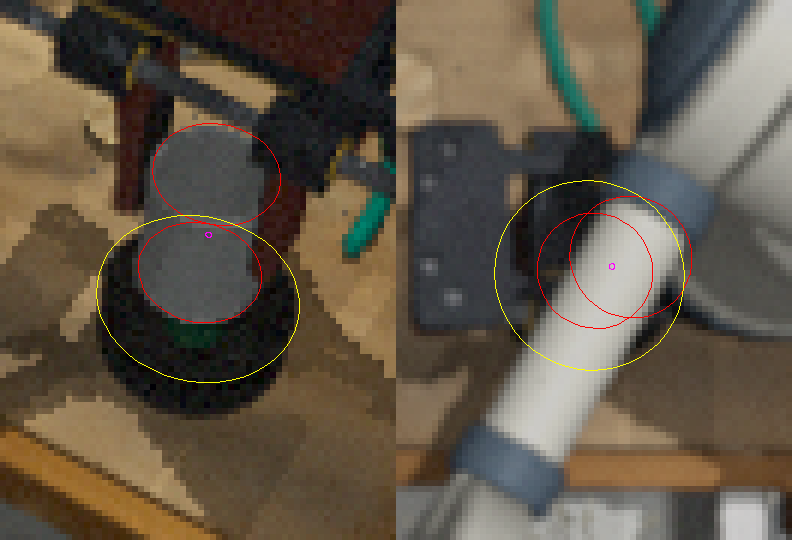

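```bash
python3 -m creep '{"hand":[0.2,0.2,0.2,0.2,0.2,0.2,0.2,0.2,0.2],"xyz":[[-0.002,-0.002,0.01],[-0.002,-0.003,0.02],[-0.002,-0.003,0.03],[-0.002,-0.003,0.04],[-0.002,-0.003,0.05],[-0.002,-0.003,0.06],[-0.002,-0.003,0.07],[-0.002,-0.003,0.08],[-0.002,-0.003,0.08]],"rot":[[0,0,0],[0,0,0],[0,0,0],[0,0,0],[0,0,0],[0,0,0],[0,0,0],[0,0,0],[0,0,0]]}' 40; python3 g.py .4436 -.2193 .0352 90
python3 chk.py narrow_flask .021 .055 .4436 -.2193 .035 .0137 pics/d3.png
```

```text
time: 20.1
ee_pos: [0.4448, -0.2192, 0.041]
tool_rot: [[-1.0, -0.002, 0.001], [-0.002, 1.0, -0.001], [-0.001, -0.001, -1.0]]
ft_force: [-0.5, 0.8, -1.9]
gripper_width: 0.0411
t 20.1 pos [ 0.4448 -0.2192  0.041 ] xyz [ 0.0039 -0.0002  0.0192] rot [-0.0014  0.0009  0.0023] F [-0.5  0.8 -1.9] w 0.0411
scene 0.65 [ 0.4412 -0.2176] minus tcp mm [-3.5  1.6] area 0.97
```

View pics/d3.png

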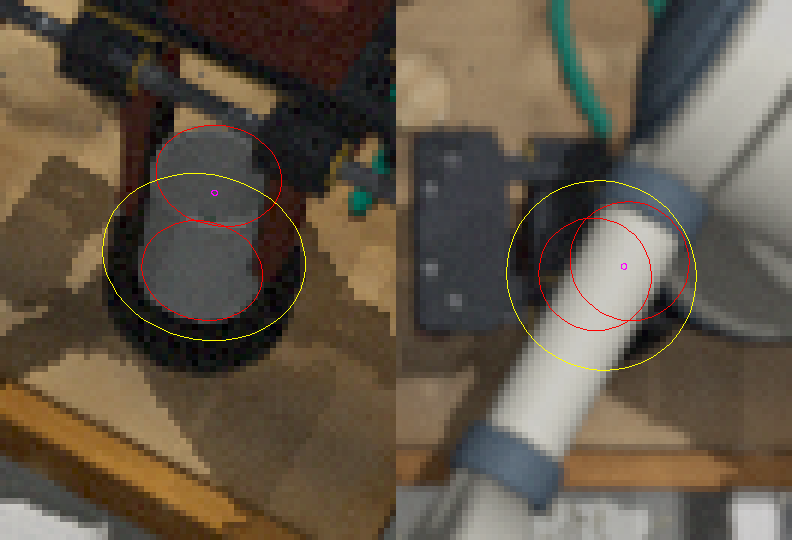

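Free of contact, inside the collar. Continue to the seat.

```bash
python3 -m creep '{"hand":[0.2,0.2,0.2,0.2,0.2,0.2,0.2,0.2,0.2],"xyz":[[0,0,0.004],[0,0,0.008],[0,0,0.012],[0,0,0.015],[0,0,0.018],[0,0,0.021],[0,0,0.024],[0,0,0.024],[0,0,0.024]],"rot":[[0,0,0],[0,0,0],[0,0,0],[0,0,0],[0,0,0],[0,0,0],[0,0,0],[0,0,0],[0,0,0]]}' 40; python3 g.py .4436 -.2193 .0352 90
```

```text
time: 21.2
ee_pos: [0.4452, -0.2195, 0.0352]
tool_rot: [[-1.0, -0.002, 0.002], [-0.002, 1.0, -0.002], [-0.002, -0.002, -1.0]]
ft_force: [-2.7, 1.7, 5.0]
gripper_width: 0.0414
t 21.2 pos [ 0.4452 -0.2195  0.0352] xyz [ 0.0054  0.0007 -0.    ] rot [-0.0024  0.0027  0.0022] F [-2.7  1.7  5. ] w 0.0414
```

```bash
python3 -m creep '{"hand":[0.48,0.5,0.52,0.56,0.62,0.7,0.8,0.9,0.9,0.9,0.9,0.9],"xyz":[[0,0,0],[0,0,0],[0,0,0],[0,0,0],[0,0,0],[0,0,0],[0,0,0],[0,0,-0.02],[0,0,-0.1],[0,0,-0.22],[0,0,-0.34],[0,0,-0.4]],"rot":[[0,0,0],[0,0,0],[0,0,0],[0,0,0],[0,0,0],[0,0,0],[0,0,0],[0,0,0],[0,0,0],[0,0,0],[0,0,0],[0,0,0]]}' ; python3 g.py .578 -.139 .16 60 0
python3 - <<'E'
from h import *
p=capture("scene"); a=p["pixels"][110:310,200:470,::-1]; cv2.imwrite("pics/d4.png",cv2.resize(a,None,fx=2.9,fy=2.9))
for k,pr,x0 in(("narrow_flask",[(.021,.008),(.021,.063)],(.444,-.22)),("tall_flask",[(.03,.008),(.03,.083)],(.44,.07)),("short_flask",[(.03,0),(.03,.05)],(.578,-.139))):
    for d in outline_of(k,p)[:1]: print(k,d["bbox"],loc(p,d["region"],pr,x0))
E
```

```text
time: 22.4
ee_pos: [0.4459, -0.2198, 0.1596]
tool_rot: [[-1.0, -0.002, 0.007], [-0.002, 1.0, -0.004], [-0.007, -0.005, -1.0]]
ft_force: [-0.0, -0.4, -0.4]
gripper_width: 0.0792
t 22.4 pos [ 0.4459 -0.2198  0.1596] xyz [-4.408e-01  2.686e-01  2.000e-04] rot [-0.0034  0.0098  0.6691] F [-0.  -0.4 -0.4] w 0.0792
narrow_flask [392.4, 267.7, 23.1, 27.2] (array([ 0.44367682, -0.21821644]), np.float64(1.0270845411746001))
tall_flask [277.6, 206.8, 25.5, 37.2] (array([0.44155309, 0.0685009 ]), np.float64(0.9961529444394909))
short_flask [390.2, 214.2, 27.7, 33.7] (array([ 0.57169665, -0.14535568]), np.float64(0.7932561525773937))
```

View pics/d4.png

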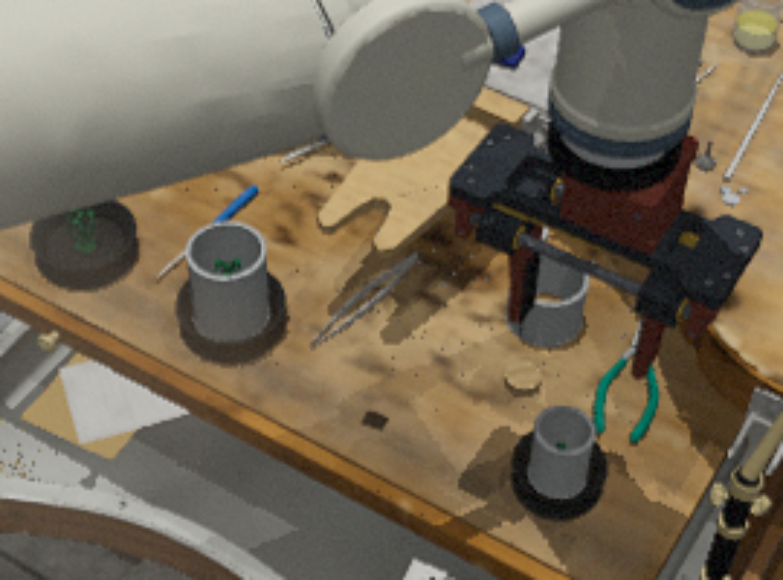

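```bash
cat > scan.py <<'E'
import numpy as np,cv2
from g import Rt
W=np.array([[.515,.276],[.545,.235],[.575,.2],[.605,.172],[.636,.129],[.653,.093],[.645,.031],[.64,-.075],[.651,-.128],[.629,-.171],[.603,-.208],[.562,-.243],[.519,-.286],[.3,-.4],[.3,.4]],np.float32)
P=np.array([[.652,.027],[.496,.021],[.489,.004],[.49,-.038],[.497,-.049],[.653,-.065]],np.float32)
def clr(c,jaw,tilt,gz):
    R=Rt(jaw,tilt); g=np.array([*c,gz]); mb=mp=1
    for dz in (.061,.07,.085,.1):
      for a in np.linspace(-1,1,19):
        for b in np.linspace(-1,1,9):
            q=g+R@np.array([.0375*b,.089*a,-dz]); xy=(float(q[0]),float(q[1]))
            mb=min(mb,max(cv2.pointPolygonTest(W,xy,True),q[2]-.123))
            mp=min(mp,max(-cv2.pointPolygonTest(P,xy,True),q[2]-.1))
    return mb*1000,mp*1000
if __name__=="__main__":
    res=[]
    for jaw in range(20,111,5):
      for tilt in range(-25,26,5):
        for gz in(.045,.05,.053): 
            m=clr((.578,-.139),jaw,tilt,gz); res.append((round(min(m),1),gz,jaw,tilt,np.round(m,1)))
    for gz in(.045,.05,.053): print(*sorted([r for r in res if r[1]==gz],key=lambda r:-r[0])[:5],sep="\n")
    print(Rt(60,10))
E
python3 scan.py
```

```text
(np.float64(-1.4), 0.045, 65, -10, array([ 0.8, -1.4]))
(np.float64(-1.4), 0.045, 70, -10, array([ 1.9, -1.4]))
(-3.0, 0.045, 70, -5, array([-3. ,  2.5]))
(-3.4, 0.045, 75, -10, array([-3.4, -1.4]))
(-4.3, 0.045, 90, -25, array([-4.3, -3.7]))
(1.9, 0.05, 70, -10, array([1.9, 3.6]))
(0.8, 0.05, 65, -10, array([0.8, 3.6]))
(np.float64(-0.8), 0.05, 60, -15, array([-0.1, -0.8]))
(np.float64(-0.8), 0.05, 65, -15, array([ 6.2, -0.8]))
(np.float64(-0.8), 0.05, 70, -15, array([ 7.1, -0.8]))
(np.float64(2.2), 0.053, 65, -15, array([6.2, 2.2]))
(np.float64(2.2), 0.053, 70, -15, array([7.1, 2.2]))
(1.9, 0.053, 70, -10, array([1.9, 6.6]))
(1.4, 0.053, 75, -15, array([1.4, 2.2]))
(0.8, 0.053, 65, -10, array([0.8, 6.6]))
[[-8.52868532e-01  5.00000000e-01 -1.50383733e-01]
 [ 4.92403877e-01  8.66025404e-01  8.68240888e-02]
 [ 1.73648178e-01 -2.92359508e-19 -9.84807753e-01]]
```

```bash
cat > g2.py <<'E'
import sys; from g import *
# grasp-point x y z jaw tilt -> calls g with tcp
a=list(map(float,sys.argv[1:])); T=Rt(a[3],a[4]); t=np.array(a[:3])+.0187*T[:,2]
s=state(); R=np.array(s["tool_rot"]); d=R.T@(t-s["ee_pos"])/.3; rv=Ro.from_matrix(R.T@T).as_rotvec(degrees=True)/45
gp=s["ee_pos"]-.0187*R[:,2]
up=R.T@np.array([0,0,1])/.3
print("t",round(s["time"],2),"grasp",np.round(gp,4),"xyz",np.round(d,4),"rot",np.round(rv,4),"F",np.round(s["ft_force"],1),"w",round(s["gripper_width"],4),"| per 10mm world x,y,z in tool:",*[np.round(R.T@e*.01/.3,4) for e in np.eye(3)])
E
python3 g2.py .578 -.139 .14 70 -13
```

```text
t 22.6 grasp [ 0.4449 -0.2192  0.1736] xyz [-0.4568  0.2621  0.1109] rot [ 0.0488 -0.2826  0.445 ] F [-0.1 -0.5 -1.4] w 0.0794 | per 10mm world x,y,z in tool: [-0.0333 -0.0001  0.0001] [-0.0001  0.0333 -0.0001] [-0.0001 -0.0001 -0.0333]
```

```bash
python3 -m creep '{"hand":[1,1,1,1,1,1,1,1,1,1],"xyz":[[-0.08,0.05,-0.05],[-0.18,0.1,-0.05],[-0.28,0.16,-0.03],[-0.38,0.22,0],[-0.44,0.25,0.05],[-0.457,0.262,0.1],[-0.457,0.262,0.11],[-0.457,0.262,0.11],[-0.457,0.262,0.11],[-0.457,0.262,0.11]],"rot":[[0.008,-0.05,0.08],[0.016,-0.1,0.16],[0.025,-0.15,0.24],[0.034,-0.2,0.32],[0.044,-0.26,0.41],[0.049,-0.283,0.445],[0.049,-0.283,0.445],[0.049,-0.283,0.445],[0.049,-0.283,0.445],[0.049,-0.283,0.445]]}' ; python3 g2.py .578 -.139 .053 70 -13
python3 - <<'E'
from h import *
for n in("scene","top"):
    p=capture(n); a=p["pixels"][90:290,250:520,::-1]; cv2.imwrite(f"pics/e1{n}.png",cv2.resize(a,None,fx=2.9,fy=2.9))
    for d in outline_of("short_flask",p)[:1]: print(n,d["bbox"],loc(p,d["region"],[(.03,0),(.03,.05)],(.578,-.139)))
E
```

```text
time: 23.6
ee_pos: [0.5822, -0.1412, 0.1231]
tool_rot: [[-0.915, 0.342, 0.213], [0.334, 0.94, -0.078], [-0.227, -0.0, -0.974]]
ft_force: [-0.4, 0.1, 0.3]
gripper_width: 0.0874
t 23.6 grasp [ 0.5782 -0.1397  0.1413] xyz [0.0683 0.0021 0.2864] rot [-0.0004  0.0021 -0.0006] F [-0.4  0.1  0.3] w 0.0874 | per 10mm world x,y,z in tool: [-0.0305  0.0114  0.0071] [ 0.0111  0.0313 -0.0026] [-0.0076 -0.     -0.0325]
scene [388.7, 212.4, 27.8, 39.3] (array([ 0.57782925, -0.1386051 ]), np.float64(0.9656744812196363))
```

View pics/e1scene.png

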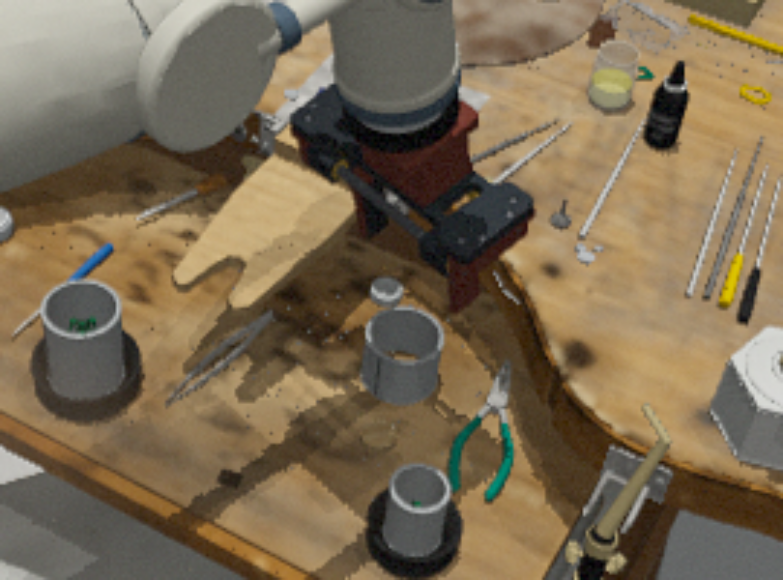

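View pics/e1top.png

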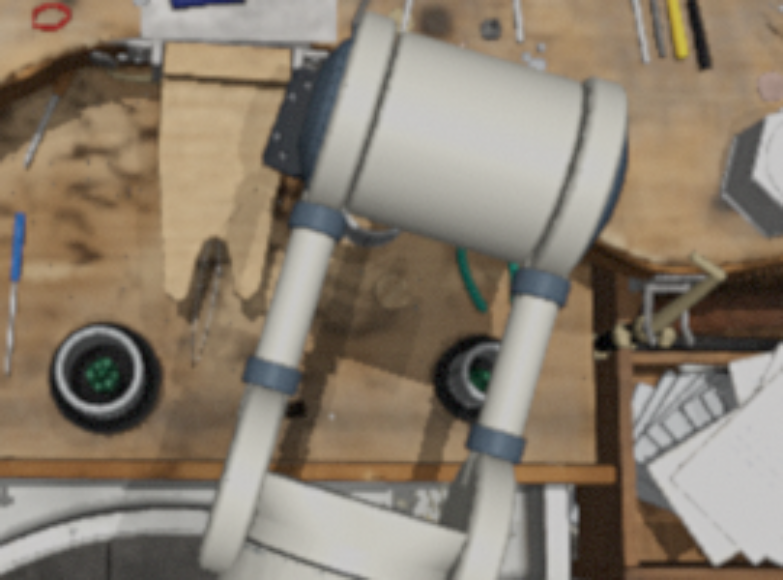

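```bash
python3 -m creep '{"hand":[1,1,1,1,1,1,1,1],"xyz":[[0.008,0.002,0.03],[0.018,0.002,0.07],[0.03,0.002,0.12],[0.04,0.002,0.16],[0.048,0.002,0.195],[0.053,0.002,0.22],[0.053,0.002,0.22],[0.053,0.002,0.22]],"rot":[[0,0.002,0],[0,0.002,0],[0,0.002,0],[0,0.002,0],[0,0.002,0],[0,0.002,0],[0,0.002,0],[0,0.002,0]]}' ; python3 g2.py .578 -.139 .053 70 -13
python3 - <<'E'
from h import *
for n in("scene",):
    p=capture(n); a=p["pixels"][90:290,250:520,::-1]; cv2.imwrite(f"pics/e2{n}.png",cv2.resize(a,None,fx=2.9,fy=2.9))
E
```

```text
time: 24.6
ee_pos: [0.582, -0.1402, 0.0551]
tool_rot: [[-0.915, 0.342, 0.211], [0.334, 0.94, -0.077], [-0.225, -0.0, -0.974]]
ft_force: [-1.6, 0.3, -0.5]
gripper_width: 0.0879
t 24.6 grasp [ 0.5781 -0.1387  0.0733] xyz [ 0.0151 -0.0009  0.0659] rot [-0.0002  0.     -0.0005] F [-1.6  0.3 -0.5] w 0.0879 | per 10mm world x,y,z in tool: [-0.0305  0.0114  0.007 ] [ 0.0111  0.0313 -0.0026] [-0.0075 -0.     -0.0325]
```

View pics/e2scene.png

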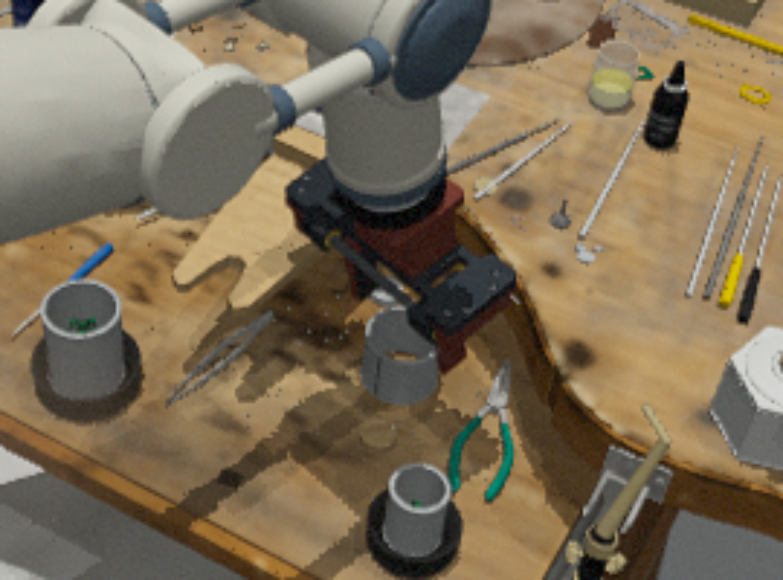

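```bash
python3 -m creep '{"hand":[1,1,1,1,1,1,1],"xyz":[[0.003,-0.001,0.01],[0.006,-0.001,0.02],[0.009,-0.001,0.03],[0.011,-0.001,0.04],[0.013,-0.001,0.05],[0.014,-0.001,0.055],[0.014,-0.001,0.055]],"rot":[[0,0,0],[0,0,0],[0,0,0],[0,0,0],[0,0,0],[0,0,0],[0,0,0]]}' ; python3 g2.py .578 -.139 .053 70 -13
python3 - <<'E'
from h import *
for n in("scene",):
    p=capture(n); a=p["pixels"][140:260,330:480,::-1]; cv2.imwrite(f"pics/e3{n}.png",cv2.resize(a,None,fx=5,fy=5))
E
```

```text
time: 25.35
ee_pos: [0.5816, -0.1403, 0.0381]
tool_rot: [[-0.915, 0.342, 0.211], [0.334, 0.94, -0.077], [-0.225, -0.0, -0.974]]
ft_force: [0.5, -0.1, 0.6]
gripper_width: 0.0876
t 25.35 grasp [ 0.5776 -0.1389  0.0563] xyz [0.0012 0.     0.011 ] rot [-0.0001  0.0001 -0.0004] F [ 0.5 -0.1  0.6] w 0.0876 | per 10mm world x,y,z in tool: [-0.0305  0.0114  0.007 ] [ 0.0111  0.0313 -0.0026] [-0.0075 -0.     -0.0325]
```

View pics/e3scene.png

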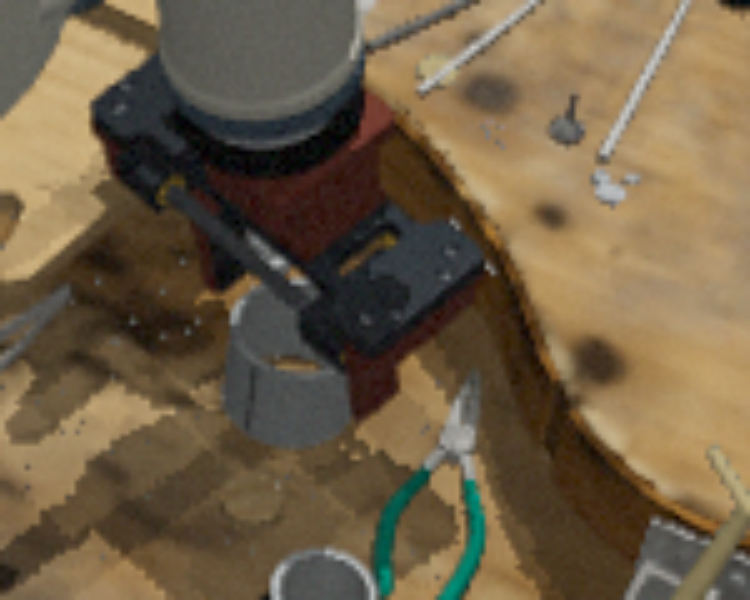

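```bash
python3 -m creep '{"hand":[0.9,0.8,0.74,0.7,0.68,0.66,0.64,0.6,0.5,0.4,0.4],"xyz":[[0,0,0.005],[0.001,0,0.01],[0.001,0,0.01],[0.001,0,0.01],[0.001,0,0.01],[0.001,0,0.01],[0.001,0,0.01],[0.001,0,0.01],[0.001,0,0.01],[0.001,0,0.01],[0.001,0,0.01]],"rot":[[0,0,0],[0,0,0],[0,0,0],[0,0,0],[0,0,0],[0,0,0],[0,0,0],[0,0,0],[0,0,0],[0,0,0],[0,0,0]]}' 30; python3 g2.py .578 -.139 .153 70 -13
```

```text
time: 26.5
ee_pos: [0.5821, -0.1406, 0.0355]
tool_rot: [[-0.915, 0.342, 0.212], [0.334, 0.94, -0.077], [-0.226, -0.0, -0.974]]
ft_force: [0.8, -1.5, 0.7]
gripper_width: 0.0597
t 26.5 grasp [ 0.5782 -0.1392  0.0537] xyz [-7.400e-02  3.000e-04 -3.227e-01] rot [-0.0003  0.0009 -0.0005] F [ 0.8 -1.5  0.7] w 0.0597 | per 10mm world x,y,z in tool: [-0.0305  0.0114  0.0071] [ 0.0111  0.0313 -0.0026] [-0.0075 -0.     -0.0325]
```

```bash
python3 -m creep '{"hand":[0.4,0.4,0.4,0.4,0.4,0.4,0.4,0.4,0.4,0.4],"xyz":[[-0.005,0,-0.02],[-0.012,0,-0.05],[-0.023,0,-0.1],[-0.037,0,-0.16],[-0.051,0,-0.22],[-0.067,0,-0.29],[-0.083,0,-0.36],[-0.094,0,-0.405],[-0.098,0,-0.423],[-0.098,0,-0.423]],"rot":[[0,0,0],[0,0,0],[0,0,0],[0,0,0],[0,0,0],[0,0,0],[0,0,0],[0,0,0],[0,0,0],[0,0,0]]}' 45; python3 g2.py .44 -.05 .1837 70 -13
python3 - <<'E'
from h import *
for n in("scene",):
    p=capture(n); a=p["pixels"][90:290,250:520,::-1]; cv2.imwrite(f"pics/e4{n}.png",cv2.resize(a,None,fx=2.9,fy=2.9))
E
```

```text
time: 27.5
ee_pos: [0.5825, -0.1407, 0.1669]
tool_rot: [[-0.915, 0.342, 0.213], [0.333, 0.94, -0.078], [-0.227, -0.0, -0.974]]
ft_force: [0.2, 0.4, -2.2]
gripper_width: 0.0591
t 27.5 grasp [ 0.5785 -0.1392  0.1851] xyz [ 0.5228  0.1213 -0.1172] rot [-0.0001  0.003  -0.0005] F [ 0.2  0.4 -2.2] w 0.0591 | per 10mm world x,y,z in tool: [-0.0305  0.0114  0.0071] [ 0.0111  0.0313 -0.0026] [-0.0076 -0.     -0.0325]
```

View pics/e4scene.png

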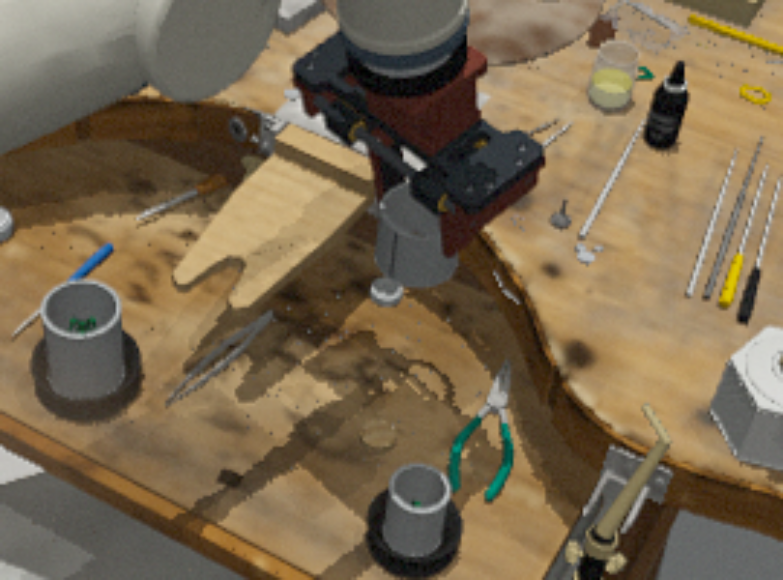

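```bash
python3 -m creep '{"hand":[0.4,0.4,0.4,0.4,0.4,0.4,0.4,0.4,0.4,0.4],"xyz":[[0.04,0.01,-0.01],[0.1,0.024,-0.022],[0.18,0.042,-0.04],[0.26,0.06,-0.058],[0.34,0.08,-0.076],[0.42,0.098,-0.094],[0.48,0.112,-0.108],[0.52,0.121,-0.117],[0.52,0.121,-0.117],[0.52,0.121,-0.117]],"rot":[[0,0,0],[0,0,0],[0,0,0],[0,0,0],[0,0,0],[0,0,0],[0,0,0],[0,0,0],[0,0,0],[0,0,0]]}'; python3 g2.py .4388 .2136 .1837 70 -13
```

```text
time: 28.55
ee_pos: [0.4442, -0.0517, 0.1636]
tool_rot: [[-0.916, 0.342, 0.211], [0.333, 0.94, -0.077], [-0.225, -0.0, -0.974]]
ft_force: [-1.2, 0.7, -2.3]
gripper_width: 0.0593
t 28.55 grasp [ 0.4402 -0.0502  0.1819] xyz [ 0.2959  0.8248 -0.0749] rot [-0.0005 -0.0006  0.0001] F [-1.2  0.7 -2.3] w 0.0593 | per 10mm world x,y,z in tool: [-0.0305  0.0114  0.007 ] [ 0.0111  0.0313 -0.0026] [-0.0075 -0.     -0.0325]
```

```bash
python3 -m creep '{"hand":[0.4,0.4,0.4,0.4,0.4,0.4,0.4,0.4,0.4,0.4,0.4,0.4],"xyz":[[0.015,0.04,-0.004],[0.04,0.11,-0.01],[0.075,0.21,-0.019],[0.11,0.31,-0.028],[0.15,0.42,-0.038],[0.19,0.53,-0.048],[0.225,0.63,-0.057],[0.26,0.72,-0.065],[0.285,0.79,-0.072],[0.296,0.825,-0.075],[0.296,0.825,-0.075],[0.296,0.825,-0.075]],"rot":[[0,0,0],[0,0,0],[0,0,0],[0,0,0],[0,0,0],[0,0,0],[0,0,0],[0,0,0],[0,0,0],[0,0,0],[0,0,0],[0,0,0]]}'; python3 g2.py .4388 .2136 .0617 70 -13
sed 's/g=s\["ee_pos"\]/g=s["ee_pos"]-.0187*np.array(s["tool_rot"])[:,2]/' chk.py > chk2.py
python3 chk2.py short_flask .03 .05 .4388 .2136 .044 .129 pics/f1.png
```

```text
time: 29.75
ee_pos: [0.443, 0.2115, 0.1651]
tool_rot: [[-0.916, 0.342, 0.21], [0.333, 0.94, -0.078], [-0.224, -0.002, -0.975]]
ft_force: [0.0, -0.1, -2.4]
gripper_width: 0.059
t 29.75 grasp [0.4391 0.213  0.1833] xyz [0.0924 0.0024 0.3946] rot [-0.0022 -0.001  -0.    ] F [ 0.  -0.1 -2.4] w 0.059 | per 10mm world x,y,z in tool: [-0.0305  0.0114  0.007 ] [ 0.0111  0.0313 -0.0026] [-0.0075 -0.0001 -0.0325]
scene 0.7 [0.4232 0.2054] minus tcp mm [-15.9  -7.6] area 0.6
```

View pics/f1.png

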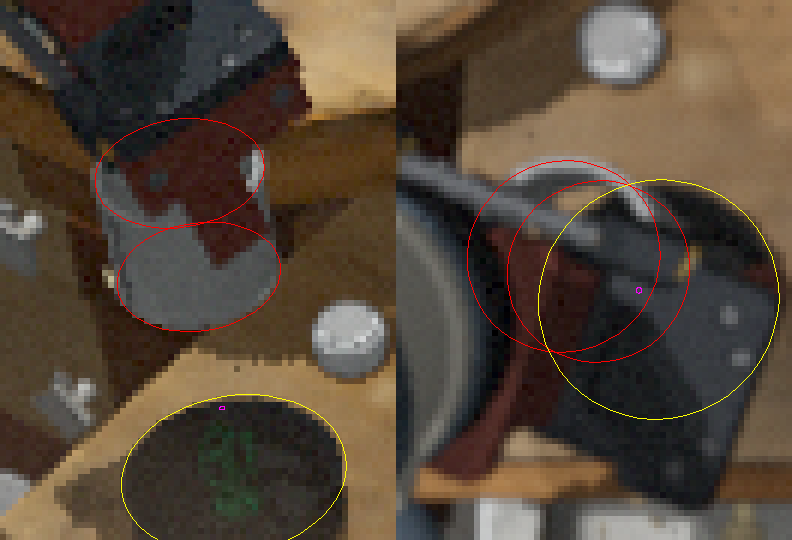

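```bash
python3 -m creep '{"hand":[0.4,0.4,0.4,0.4,0.4,0.4,0.4,0.4,0.4,0.4,0.4],"xyz":[[0.006,0.002,0.02],[0.014,0.002,0.06],[0.026,0.002,0.11],[0.038,0.002,0.16],[0.049,0.002,0.21],[0.058,0.002,0.25],[0.065,0.002,0.28],[0.07,0.002,0.295],[0.071,0.002,0.302],[0.071,0.002,0.302],[0.071,0.002,0.302]],"rot":[[-0.002,-0.001,0],[-0.002,-0.001,0],[-0.002,-0.001,0],[-0.002,-0.001,0],[-0.002,-0.001,0],[-0.002,-0.001,0],[-0.002,-0.001,0],[-0.002,-0.001,0],[-0.002,-0.001,0],[-0.002,-0.001,0],[-0.002,-0.001,0]]}'; python3 g2.py .4388 .2136 .0617 70 -13
python3 chk2.py short_flask .03 .05 .4388 .2136 .044 .0365 pics/f2.png
```

```text
time: 31.05
ee_pos: [0.4432, 0.2121, 0.0734]
tool_rot: [[-0.915, 0.343, 0.213], [0.335, 0.939, -0.076], [-0.226, 0.002, -0.974]]
ft_force: [-0.6, 0.6, -1.8]
gripper_width: 0.0595
t 31.05 grasp [0.4392 0.2136 0.0916] xyz [ 0.0241 -0.0007  0.0967] rot [ 0.0022  0.002  -0.002 ] F [-0.6  0.6 -1.8] w 0.0595 | per 10mm world x,y,z in tool: [-0.0305  0.0114  0.0071] [ 0.0112  0.0313 -0.0025] [-0.0075  0.0001 -0.0325]
scene 0.89 [0.4195 0.2027] minus tcp mm [-19.7 -10.9] area 0.45
scene 0.26 [ 0.4251 -0.2249] minus tcp mm [ -14.1 -438.5] area 0.53
top 0.7 [0.4668 0.2199] minus tcp mm [27.6  6.3] area 0.09
```

View pics/f2.png

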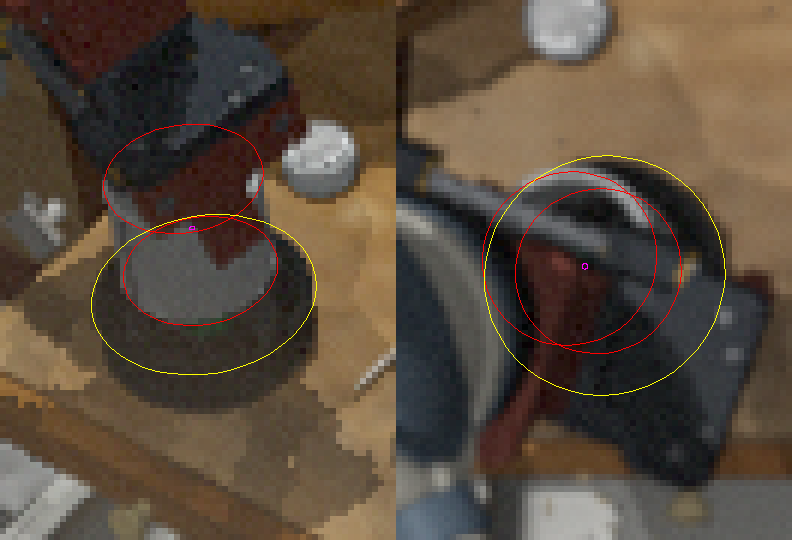

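```bash
python3 -m creep '{"hand":[0.4,0.4,0.4,0.4,0.4,0.4,0.4,0.4,0.4,0.4],"xyz":[[0.002,0,0.01],[0.005,0,0.02],[0.007,0,0.03],[0.009,0,0.04],[0.012,0,0.05],[0.014,0,0.06],[0.016,0,0.07],[0.018,0,0.078],[0.019,0,0.082],[0.019,0,0.082]],"rot":[[0.002,0.002,-0.002],[0.002,0.002,-0.002],[0.002,0.002,-0.002],[0.002,0.002,-0.002],[0.002,0.002,-0.002],[0.002,0.002,-0.002],[0.002,0.002,-0.002],[0.002,0.002,-0.002],[0.002,0.002,-0.002],[0.002,0.002,-0.002]]}'; python3 g2.py .4388 .2136 .0617 70 -13
python3 chk2.py short_flask .03 .05 .4388 .2136 .044 .0125 pics/f3.png
```

```text
time: 32.25
ee_pos: [0.443, 0.212, 0.0476]
tool_rot: [[-0.916, 0.342, 0.211], [0.333, 0.94, -0.077], [-0.224, -0.0, -0.974]]
ft_force: [-0.6, -0.3, -2.1]
gripper_width: 0.0592
t 32.25 grasp [0.4391 0.2135 0.0659] xyz [0.004  0.0001 0.0133] rot [-0.0004 -0.0007  0.0001] F [-0.6 -0.3 -2.1] w 0.0592 | per 10mm world x,y,z in tool: [-0.0305  0.0114  0.007 ] [ 0.0111  0.0313 -0.0026] [-0.0075 -0.     -0.0325]
scene 0.9 [0.4207 0.2009] minus tcp mm [-18.3 -12.6] area 0.48
scene 0.49 [0.4467 0.074 ] minus tcp mm [   7.6 -139.4] area 1.31
top 0.55 [0.4664 0.2203] minus tcp mm [27.4  6.9] area 0.07
```

View pics/f3.png

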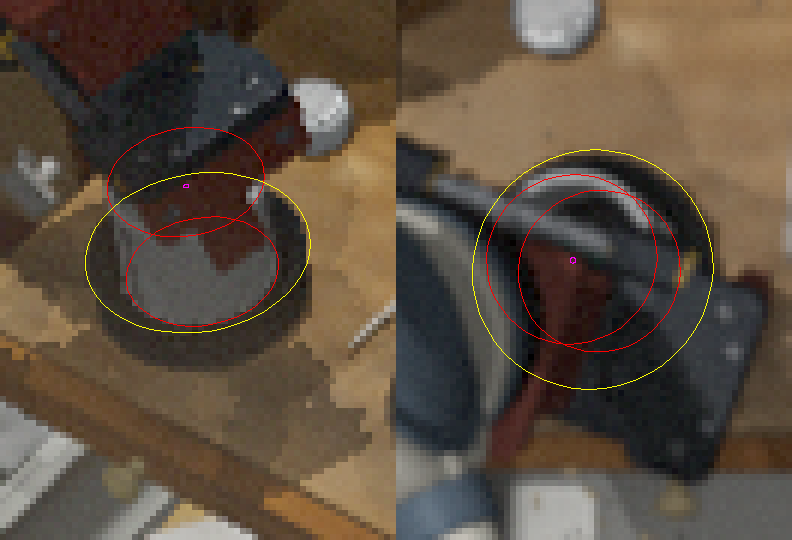

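Clear of the collar at 12 mm; on to the seat.

```bash
python3 -m creep '{"hand":[0.4,0.4,0.4,0.4,0.4,0.4,0.4,0.4],"xyz":[[0.001,0,0.003],[0.001,0,0.006],[0.002,0,0.009],[0.003,0,0.012],[0.003,0,0.015],[0.004,0,0.018],[0.004,0,0.018],[0.004,0,0.018]],"rot":[[0,0,0],[0,0,0],[0,0,0],[0,0,0],[0,0,0],[0,0,0],[0,0,0],[0,0,0]]}'; python3 g2.py .4388 .2136 .0617 70 -13
```

```text
time: 33.25
ee_pos: [0.4434, 0.2121, 0.0434]
tool_rot: [[-0.915, 0.342, 0.212], [0.333, 0.94, -0.077], [-0.225, 0.0, -0.974]]
ft_force: [-4.5, -2.5, 5.4]
gripper_width: 0.0591
t 33.25 grasp [0.4394 0.2136 0.0616] xyz [ 0.0018 -0.0005 -0.0007] rot [ 0.0004  0.0005 -0.0004] F [-4.5 -2.5  5.4] w 0.0591 | per 10mm world x,y,z in tool: [-0.0305  0.0114  0.0071] [ 0.0111  0.0313 -0.0026] [-0.0075  0.     -0.0325]
```

```bash
python3 -m creep '{"hand":[0.66,0.68,0.7,0.74,0.8,0.9,1,1,1,1,1,1],"xyz":[[0,0,0],[0,0,0],[0,0,0],[0,0,0],[0,0,0],[0,0,0],[0,0,0],[-0.005,0,-0.02],[-0.023,0,-0.1],[-0.05,0,-0.22],[-0.08,0,-0.34],[-0.1,0,-0.45]],"rot":[[0,0,0],[0,0,0],[0,0,0],[0,0,0],[0,0,0],[0,0,0],[0,0,0],[0,0,0],[0,0,0],[0,0,0],[0,0,0],[0,0,0]]}'
python3 -m creep '{"hand":[1,1,1,1,1,1,1,1],"xyz":[[0,0.05,-0.05],[0,0.15,-0.1],[0,0.3,-0.15],[0,0.45,-0.15],[0,0.6,-0.15],[0,0.7,-0.15],[0,0.7,-0.15],[0,0.7,-0.15]],"rot":[[0,0,0],[0,0,0],[0,0,0],[0,0,0],[0,0,0],[0,0,0],[0,0,0],[0,0,0]]}'
python3 - <<'E'
from h import *
for n in("scene","top"):
    p=capture(n)
    a=p["pixels"][130:310,190:460,::-1]; cv2.imwrite(f"pics/z_{n}.png",cv2.resize(a,None,fx=2.9,fy=2.9,interpolation=cv2.INTER_CUBIC))
    for k,r,h,x0 in(("narrow_flask",.021,.055,(.4436,-.2193)),("tall_flask",.03,.075,(.4415,.0678)),("short_flask",.03,.05,(.4388,.2136))):
        for d in outline_of(k,p)[:1]: x,a=loc(p,d["region"],[(r,.008),(r,.008+h)],x0); print(n,k,round(d["score"],2),"minus base mm",np.round((x-x0)*1000,1),round(a,2))
E
```

```text
time: 34.45
ee_pos: [0.4423, 0.2124, 0.1841]
tool_rot: [[-0.915, 0.342, 0.213], [0.334, 0.94, -0.076], [-0.226, 0.001, -0.974]]
ft_force: [-0.1, 0.4, 0.1]
gripper_width: 0.0876
time: 35.25
ee_pos: [0.488, 0.4011, 0.2242]
tool_rot: [[-0.922, 0.347, 0.171], [0.332, 0.937, -0.111], [-0.199, -0.046, -0.979]]
ft_force: [-80.6, -66.2, 16.3]
gripper_width: 0.0639
scene narrow_flask 0.7 minus base mm [0.5 0.9] 1.05
scene tall_flask 0.98 minus base mm [0.6 1.1] 0.99
scene short_flask 0.6 minus base mm [1.5 2.8] 1.03
top narrow_flask 0.71 minus base mm [2.2 1.2] 1.07
top tall_flask 0.76 minus base mm [11.8  7.8] 0.58
top short_flask 0.67 minus base mm [11.1 16.2] 0.39
```

View pics/z_scene.png

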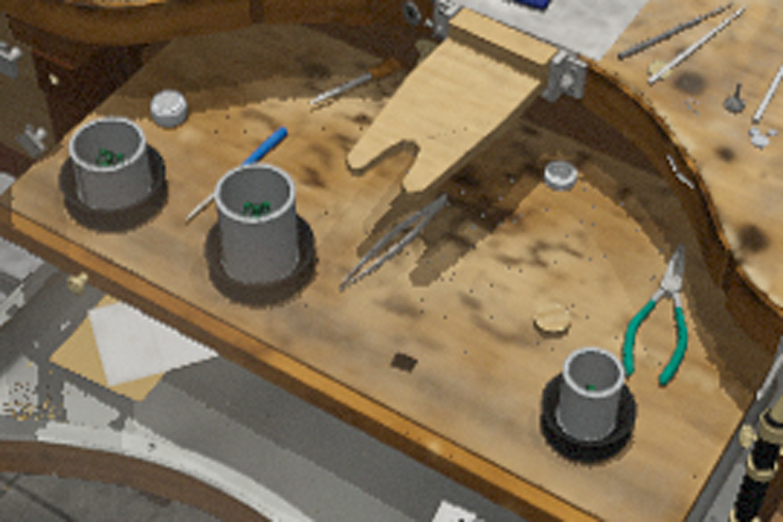

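View pics/z_top.png

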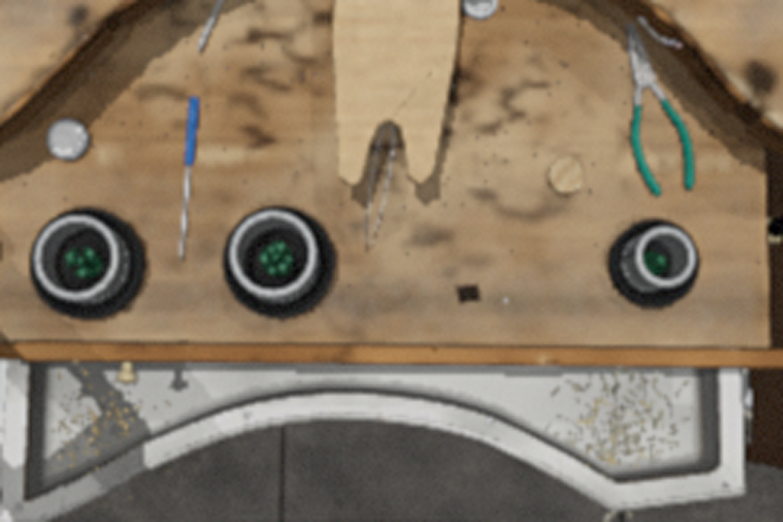

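The flasks look seated, but my retreat ran the fingers into the anvil on the left (about 105 N). I'll back straight off the way I came.

```bash
python3 -m creep '{"hand":[1,1,1,1,1,1],"xyz":[[0,-0.08,0],[0,-0.16,0],[0,-0.24,-0.02],[0,-0.3,-0.04],[0,-0.3,-0.06],[0,-0.3,-0.06]],"rot":[[0,0,0],[0,0,0],[0,0,0],[0,0,0],[0,0,0],[0,0,0]]}'
python3 - <<'E'
from h import *
p=capture("scene"); cv2.imwrite("pics/y1.png",p["pixels"][:,:,::-1]); print(state()["ft_force"],state()["joint_pos"])
E
```

```text
time: 36.25
ee_pos: [0.4528, 0.3167, 0.2482]
tool_rot: [[-0.921, 0.349, 0.171], [0.333, 0.936, -0.112], [-0.199, -0.046, -0.979]]
ft_force: [-0.2, -0.5, 0.1]
gripper_width: 0.0876
[-0.37854306 -0.47763076 -0.48801774] [ 38.50935711  -5.20940908  79.19835538 -11.46659319 102.11097193
 -34.15271593]
```

View pics/y1.png

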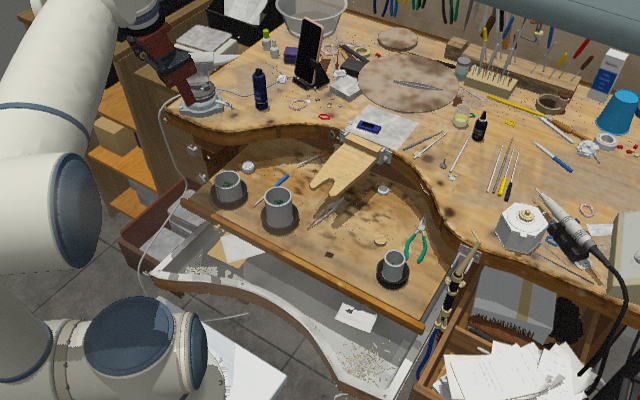

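```bash
python3 - <<'E'
from h import *
o=[]
for n in("scene","top"):
    p=capture(n); row=[]
    for k,r,h,x0 in(("short_flask",.03,.05,(.4388,.2136)),("tall_flask",.03,.075,(.4415,.0678)),("narrow_flask",.021,.055,(.4436,-.2193))):
        c=np.round(proj(p,[*x0,.03])[0]).astype(int); S=6
        im=cv2.resize(p["pixels"][c[1]-25:c[1]+25,c[0]-22:c[0]+22,::-1],None,fx=S,fy=S,interpolation=cv2.INTER_NEAREST)
        for rr,z in((r,.008+h),(r-.003,.008+h)):
            q=proj(p,np.c_[x0[0]+rr*np.cos(A),x0[1]+rr*np.sin(A),0*A+z]); cv2.polylines(im,[((q-c+[22,25]+.5)*S).astype(int).reshape(-1,1,2)],True,(0,0,255),1)
        row.append(im)
        if n=="scene":
            d=outline_of(k,p)[0]; x,a=loc(p,d["region"],[(r,.008),(r,.008+h)],x0); print(k,np.round((x-x0)*1000,1),round(a,2))
    o.append(np.hstack(row))
cv2.imwrite("pics/fin.png",np.vstack(o))
E
```

```text
short_flask [0.7 1.7] 0.92
tall_flask [-0.6  0.7] 1.01
narrow_flask [0.4 0.5] 1.03
```

View pics/fin.png

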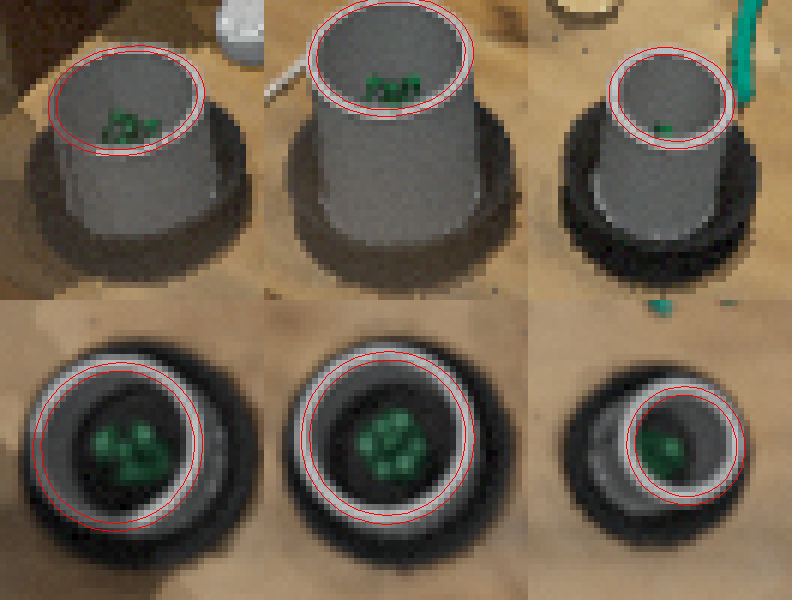

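All three rims lie on the rims predicted for a fully seated, upright flask, to within about a pixel in both views. Handing in.

```bash
python3 -c "
from bench import *
print(state()['time'],state()['ft_force']); print(hand_in())"
```

```text
36.55 [-0.0707139   0.05559622  0.22432884]
the job is handed in; nothing more can be done
None
```

All three flasks are on their bases and the job is handed in at 36.6 s. However, after the last release my retreat ran the gripper into the anvil at about 105 N, which may count as a failure.

- **Placing:** The tall flask went over the tall tree, the short one over the short tree, and the narrow one on the narrow base. Each was lowered with the force watched and let go only after light contact, about 5–11 N, at the height expected for a full seat.
- **Last checks that passed:** In both cameras the rims lie within about a pixel of where an upright, fully seated flask should be. In the scene camera the flasks sit within about 2 mm of the base axes. I saw no contact with the wax and no force suggesting any; the robot was touching nothing at hand-in.
- **The collision:** The 105 N is the reading at the end of that move, so the peak may have been higher. It is under the 120 N wrist limit. The open fingers were pushed in from 88 to 64 mm, so I think the load was on the fingers. I can't rule out that the gripper's body pressed with more than 40 N. I backed off at once, and the anvil and flasks look undisturbed.
- **Checks that disagreed:** The top camera's outline positions for the tall and short flasks were about 14–20 mm off. Those outlines covered only 58% and 39% of the expected area, so I relied on the rim overlay instead. The short flask's scene reading also moved from about 3 mm to 2 mm off axis between two pictures.

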